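# Stocking the changer's spare-roller tin

### The arm

A 6-joint arm with a two-finger parallel gripper is mounted at the origin on the work surface. World frame = base frame: x ahead of the robot, y to its left, z up, the work surface at z = 0. Lengths are in m, angles in rad, forces in N, time in s.
With the tool pointing down it reaches from about 0.35 to 0.925 m from the base axis. Payload 6.4 kg.
Tool frame: the origin (TCP) lies at the very end of the fingers, on their centre line; the grasp point (between the pads) lies manip.grip_depth behind it (manip.grip_depth is the distance from the TCP to the grasp point, in m); z points along the fingers, y is the direction in which the jaws open and shut (so a half turn about z gives the same grasp; the last joint's range is limited). The gripper opens to 85 mm and grips with 20 to 120 N. Pads are 22 mm wide; open, the fingers measure 114 mm over their backs; the gripper's body (76 mm by 85 mm) begins 54 mm behind the grasp point. The pads swing forward as they close: fully open they stand 13 mm farther back than shut.
Start: joints at [1.066, 0.245, 1.558, -0, 1.339, -0.174], TCP at [0.211, 0.615, 0.231] pointing down, gripper open.
Joint ranges: [-3.13, 3.13], [-1.02, 2.26], [0.13, 2.54], [-0.95, 4.09], [0.21, 2.88], [-2.74, 2.74]. Speed limits (rad/s): [2.57, 2.57, 3.14, 3.14, 3.14, 3.14].

### API

Orientations are given as a 3x3 rotation matrix whose columns are the frame's x, y, z axes.
In Python, from workcell import manip, vision gives the robot as it stands.
- The arm moves only by the tool carry_out, never from a script. Its argument "motion" is a list of rows, each a list of 5 numbers: the shift along the tool's x, y, z in m, then the turn about the tool's z in rad, then the opening, from 0 (shut) to 1 (fully open). A call has 1 to 8 rows; each row shifts and turns the commanded pose from where the row before left it, along the tool's axes as they then stand; what a row does not reach is not made up. A row lasts 1/12 s, in which the tool goes at most 41.7 mm and 7.16 degrees, less where a joint would pass 70% of its speed; a pose out of reach is approached as far as the arm can. A call with a gripper value outside its range is refused whole. The fingers move at their own pace and stop on an object; "squeeze" is the grip in N (left out, the last holds). Time passes only in rows, so rows that do not move let the fingers close. It gives the time, the measured TCP pose, the force and the opening at its end, in the units of the state.
- manip.observe(): the state, without advancing time (a new reading comes with each control period).
- vision.get_image(name): name is "side" or "top" or "wrist"; returns (picture, depth): 420x560x3 uint8, red, green, blue; 420x560 float32, m along the optical axis (not along the pixel's ray), 0 where there is no reading.
- vision.camera_params(name): a dict with "K" (3x3 intrinsics, pixels), "cam_to_world" (4x4, takes a point from camera to world coordinates); the wrist camera has in their place "T_tool_cam" (4x4, takes a point from camera to tool coordinates, whose origin is the TCP and whose axes are the flange's). Camera axes: x right, y up, looking along -z (the intrinsics and any distortion apply to the point x, -y, -z); pixel columns grow to the right and rows downward; lengths in m; the calibration is good to about 2 mm. A picture is of the moment at which its call begins: read the wrist's pose just before it. camera_params takes no time and is no camera call.
- manip.close_job(): hands the job in, once; it reports no verdict.
The state is a dict: "time": time; "q": joint angles; "qd": joint speeds; "joint_efforts": joint torques, N m; "tool_pos": TCP position; "tcp_rot": TCP orientation; "force": force on the tool from outside, world axes, zero at the start; "moment": the same for the moment, N m; "opening": opening from 0.0 (shut) to 1.0 (fully open).
Only numpy, scipy, OpenCV 4.12 (cv2) and the standard library are available. Lean on these libraries where they do the work, as an engineer would, in place of code of your own. Each camera call takes 0.05 s, during which the arm holds its last target.

### The job

Stock the spare-roller tin of the bill changer. First push the jig's clamp fully in so that it holds the tin's base down, and draw the deep, tight lid straight up off the base. Stand every roller of 38 mm diameter and 34 mm body height from the mat upright inside the tin (two or three of them are there), leaving the thinner, shorter and taller look-alikes outside. Then put the lid back and press it down until it is fully home, draw the clamp fully back out again, and do not disturb the cup, screwdriver and carton.

Things in the scene. Friction and masses are not known exactly. Their poses are not given: they have to be found in the camera images.
- jig: fixed aluminium hold-down jig, plate 90 (x) x 262 (y) x 8 mm, spanning y -161 to +101; origin on the bench under the middle of the tin; x across, y along the tin. The tin's foot stands on the plate between low guides, its +y end under a fixed lip (21 mm high); at the -y end a sliding clamp holds it down when pushed in
- clamp (a joint): slide of the steel clamp at the jig's -y end: 0 m = drawn back (tin free), 0.020 m = pushed fully in along the jig's +y, its tongue then 8 mm over the tin's foot with 1.5 mm play; it stays where it is left (friction about 3 N)
- clamp_knob (a point): top of the clamp's upright black grip, 50 mm above the bench; the grip is 14 mm wide in the jig's x, 24 mm long in its y and 28 mm tall, and moves with the clamp; its long side stands parallel to the jig's y
- tin_base: plain steel tin base, 0.25 kg, loose in the jig. Origin: centre of its underside; axes as the jig's. Foot 61 (x) x 177 (y) x 5 mm; its top is also the inner floor, 5 mm above the origin. Walls 52 x 144 mm outside, 46 x 138 inside, top edge 39 mm above the origin (top 10 mm is 1 mm narrower a side). Holds three rollers in a row along y, 45 mm apart
- tin_spring (a point): the sloped spring rib in the middle of the tin base's +x side wall, 26 mm above its underside (a like rib is on the -x side). Each presses the lid's long wall with about 7 N, so the lid drags 3 to 8 N over its last 20 mm (up to 15 N to start it over the ribs): it would lift an unclamped base, and must be pressed to go home
- tin_lid: deep white lid, 61 (x) x 153 (y) mm outside, 55 mm tall, walls 3 mm, flat top, inside 55 x 147 x 52 mm. 0.13 kg. Origin: centre of its rim plane (open lower edge), z up. Fully home its rim rests on the foot, origin 5 mm above the base's; it is free after rising 34 mm. Grip it across its 61 mm width; it can stand mouth down on the clear bench between jig and robot
- mat: fixed black rubber mat 240 (x) x 330 (y) mm, 2 mm thick, on which all the rollers stand; origin: centre of its underside
- roller_1: grey feed roller of the wanted size, may be absent; standing upright, body 38 mm diameter and 34 mm tall, with a steel stub 16 mm diameter and 14 mm tall on top (overall 48 mm); origin: centre of its underside, z up along its axis
- roller_2: grey feed roller of the wanted size, may be absent; standing upright, body 38 mm diameter and 34 mm tall, with a steel stub 16 mm diameter and 14 mm tall on top (overall 48 mm); origin: centre of its underside, z up along its axis
- roller_3: grey feed roller of the wanted size, may be absent; standing upright, body 38 mm diameter and 34 mm tall, with a steel stub 16 mm diameter and 14 mm tall on top (overall 48 mm); origin: centre of its underside, z up along its axis
- roller_thin: look-alike, too thin; standing upright, body 27 mm diameter and 34 mm tall, with a steel stub 16 mm diameter and 14 mm tall on top (overall 48 mm); origin: centre of its underside, z up along its axis
- roller_short: look-alike, too short; standing upright, body 38 mm diameter and 21 mm tall, with a steel stub 16 mm diameter and 14 mm tall on top (overall 35 mm); origin: centre of its underside, z up along its axis
- roller_tall: look-alike, too tall for the closed tin; standing upright, body 38 mm diameter and 47 mm tall, with a steel stub 16 mm diameter and 14 mm tall on top (overall 61 mm); origin: centre of its underside, z up along its axis
- acrylic_cup: bystander: clear open cup, 68 mm diameter, 85 mm tall; origin: centre of its underside
- driver: bystander: screwdriver lying on the bench; origin at its middle, underside
- carton: bystander: cardboard carton 70 x 100 x 55 mm; origin: centre of its underside
There are look-alikes about, which are no part of the job. What is shaped like the roller_3 but purple is not meant.

How it is judged:
By the outcome, as a careful person would: the job done as asked, in the order asked, and still so for the second after the job is handed in, with the robot touching nothing.
Of roller_1, roller_2, roller_3 only 2 to 3 are there at a start; the rules pass over those that are not, and their reading is None.
At some moment in a run one of roller_1, roller_2, roller_3 may be knocked a few centimetres aside while the robot is not near it.
It also fails if it takes over 208 s, if anything falls off the work surface, if the arm or the gripper's body presses on something with over 40 N, if the wrist force passes 120 N, or if a joint passes its speed limit or range.

## Working session

There is one attempt and no reset: what is moved stays moved. The work goes in short steps, Python scripts to look and compute and a tool call to move; the robot and the scene stay as the last step left them, time stands still between calls to the robot, and variables do not carry over. Pictures are saved under pics/ and viewed, and the job is handed in when it is done.

Besides the shell and the picture viewer there is one more tool, called after "Call:" as a command line: name --pt "numbers of a row" for each row, then --argument value for the rest. carry_out: Moves the arm, as the interface text tells. Its arguments: {"type":"object","properties":{"motion":{"type":"array","items":{"type":"array","items":{"type":"number"}}},"squeeze":{"type":"number"}},"required":["motion"]}

```bash
ls; mkdir -p pics
cat > h.py <<'E'
import numpy as np, cv2
from workcell import manip, vision
def snap(name,tag,scale=1):
    s=manip.observe()
    im,d=vision.get_image(name)
    cv2.imwrite(f'pics/{tag}.png',cv2.cvtColor(im,cv2.COLOR_RGB2BGR))
    p=vision.camera_params(name)
    np.savez(f'pics/{tag}.npz',im=im,d=d,K=p['K'],T=c2w(p,s))
    return im,d
def c2w(p,s):
    if 'cam_to_world' in p: return np.array(p['cam_to_world'])
    M=np.eye(4);M[:3,:3]=s['tcp_rot'];M[:3,3]=s['tool_pos']
    return M@np.array(p['T_tool_cam'])
def load(tag): return np.load(f'pics/{tag}.npz')
def ray(z,u,v):
    K=z['K'];T=z['T']
    r=np.array([(u-K[0,2])/K[0,0],-(v-K[1,2])/K[1,1],-1.])
    return T[:3,3],T[:3,:3]@r
def px_depth(z,u,v):
    o,r=ray(z,u,v);return o+r*float(z['d'][int(round(v)),int(round(u))])
def px_plane(z,u,v,h):
    o,r=ray(z,u,v);return o+r*(h-o[2])/r[2]
def cloud(z):
    d=z['d'];v,u=np.mgrid[:d.shape[0],:d.shape[1]]
    K=z['K'];T=z['T']
    P=np.stack([(u-K[0,2])/K[0,0]*d,-(v-K[1,2])/K[1,1]*d,-d],-1)
    return P@T[:3,:3].T+T[:3,3]
def proj(z,X):
    T=z['T'];c=T[:3,:3].T@(np.array(X)-T[:3,3]);K=z['K']
    return K[0,2]+K[0,0]*c[0]/-c[2],K[1,2]-K[1,1]*c[1]/-c[2]
def crop(tag,u0,v0,u1,v1,s,out):
    im=cv2.imread(f'pics/{tag}.png')[v0:v1,u0:u1]
    cv2.imwrite(f'pics/{out}.png',cv2.resize(im,None,fx=s,fy=s,interpolation=cv2.INTER_CUBIC))
E
python3 - <<'E'
from h import *
for n in ['top','side','wrist']:
    snap(n,n+'0'); p=vision.camera_params(n); print(n,p)
s=manip.observe(); print(s); print(manip.grip_depth)
E
```

```text
pics
top {'K': array([[522.52852462,   0.        , 286.11344306],
       [  0.        , 522.52852462, 202.27096958],
       [  0.        ,   0.        ,   1.        ]]), 'cam_to_world': array([[ 0.00835295,  0.99836982, -0.05646181,  0.48419028],
       [-0.99994439,  0.008703  ,  0.00595668, -0.0632894 ],
       [ 0.00643836,  0.05640891,  0.99838699,  1.37562854],
       [ 0.        ,  0.        ,  0.        ,  1.        ]])}
side {'K': array([[379.83665681,   0.        , 278.1260791 ],
       [  0.        , 379.83665681, 210.45808571],
       [  0.        ,   0.        ,   1.        ]]), 'cam_to_world': array([[ 0.98845119,  0.11085694, -0.10331985,  0.47020001],
       [-0.15120967,  0.76648136, -0.62421308, -0.63536426],
       [ 0.00999438,  0.63262712,  0.77439205,  0.73941613],
       [ 0.        ,  0.        ,  0.        ,  1.        ]])}
wrist {'K': array([[324.7964506 ,   0.        , 283.49640714],
       [  0.        , 324.7964506 , 210.75916981],
       [  0.        ,   0.        ,   1.        ]]), 'T_tool_cam': array([[ 2.88468563e-04,  9.54766504e-01,  2.97356419e-01,

[... 382 characters left out ...]
    1.33870499e+00, -1.74085625e-01]), 'qd': array([ 1.94542691e-03, -1.55488489e-03, -2.03681646e-03,  7.75959644e-05,
        2.09127465e-03, -5.93344638e-04]), 'joint_efforts': array([ 5.37218330e-04, -4.29989719e+01, -3.26550186e+01, -7.29156955e-05,
        3.58188932e-03, -3.02154820e-05]), 'tool_pos': array([0.21091025, 0.61438287, 0.23041401]), 'tcp_rot': array([[-9.45775467e-01,  3.24820283e-01, -7.41114135e-04],
       [ 3.24821019e-01,  9.45774560e-01, -1.33669455e-03],
       [ 2.66741392e-04, -1.50494236e-03, -9.99998832e-01]]), 'force': array([ 0.79125676, -0.23698444, -0.27778319]), 'moment': array([ 0.00850696,  0.03908308, -0.0142631 ]), 'opening': 0.9955956124275935}
0.0187
```

View pics/top0.png

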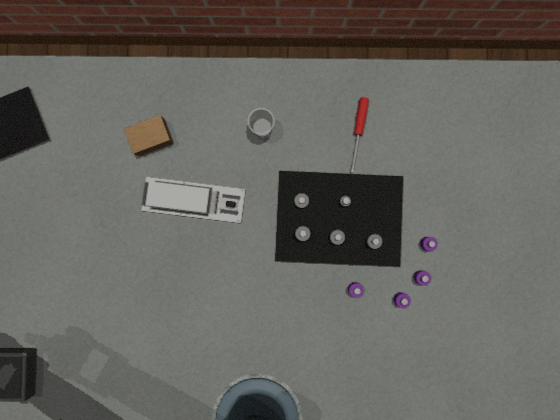

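View pics/side0.png

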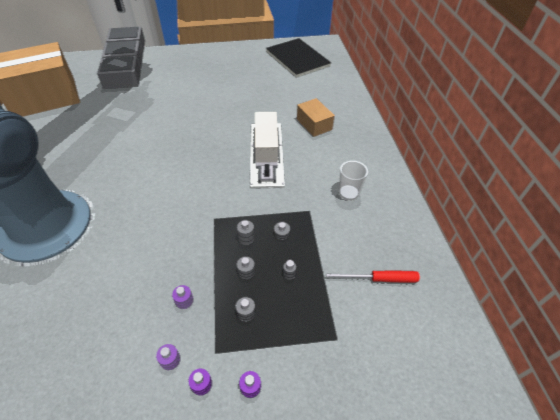

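View pics/wrist0.png

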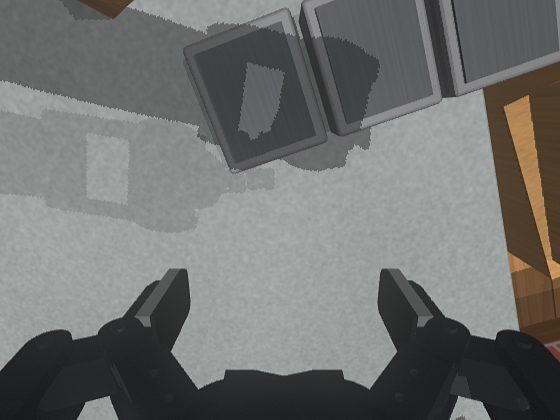

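Run:
```python
from h import *
crop('top0',130,165,260,235,6,'t_jig'); crop('top0',270,165,450,315,4,'t_mat')
crop('side0',205,205,340,350,4,'s_mat')
z=load('top0');P=cloud(z)
for u,v in [(302,201),(303,234),(338,238),(375,242),(346,201)]:
    print((u,v),px_depth(z,u,v).round(4), P[v-8:v+9,u-8:u+9,2].max().round(4))
print('lid',px_depth(z,178,197),'knob',px_depth(z,230,204))
Z=P[...,2]
m=(Z>0.045)&(Z<0.075); m[:165]=0;m[240:]=0;m[:,:135]=0;m[:,260:]=0
m=m.astype(np.uint8)
n,l,st,c=cv2.connectedComponentsWithStats(m)
for i in range(1,n):
    if st[i,4]>20:
        q=P[l==i]; r=cv2.minAreaRect(q[:,:2].astype(np.float32)*1000); print(st[i],q[:,2].mean(),r)
```

```text
(302, 201) [ 0.5635 -0.112   0.0371] 1.3756
(303, 234) [ 0.4791 -0.1141  0.0645] 0.0668
(338, 238) [ 0.4697 -0.2031  0.053 ] 1.3756
(375, 242) [ 0.4603 -0.2971  0.0506] 1.3756
(346, 201) [ 0.564  -0.224   0.0455] 1.3756
lid [0.56944215 0.20116236 0.06122322] knob [0.55360288 0.0713844  0.04841925]
[ 146  181   65   32 1519] 0.06749290093772319 ((569.9881591796875, 201.51516723632812), (154.3985595703125, 61.14985275268555), 83.30303192138672)
[226 201  10   6  52] 0.05055787375027734 ((554.9190063476562, 69.91665649414062), (13.016072273254395, 23.322437286376953), 1.1379847526550293)
```

View pics/t_jig.png

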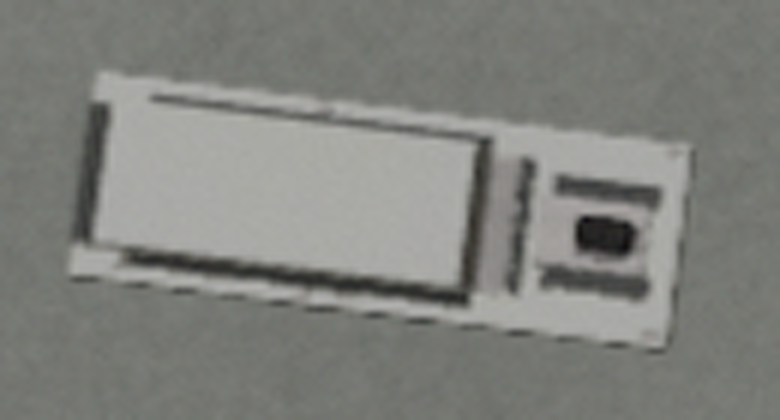

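View pics/t_mat.png

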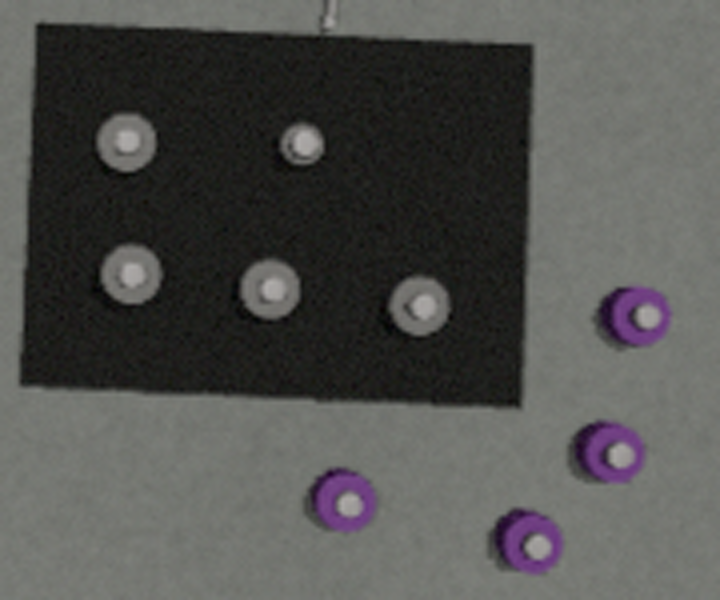

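View pics/s_mat.png

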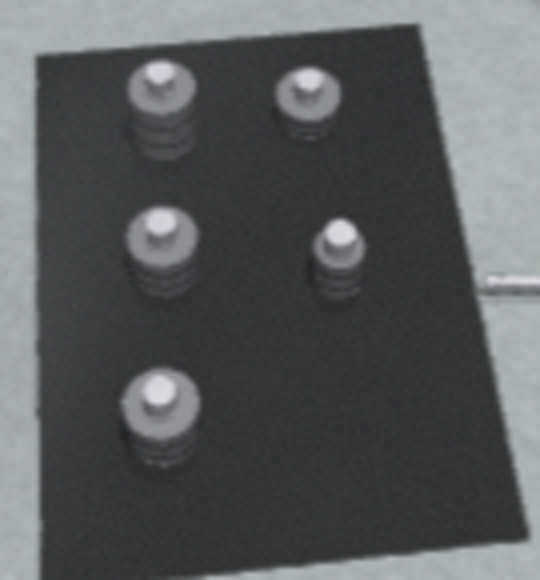

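```bash
cat >> h.py <<'E'
def plan(x,y,z,thdeg=None):
    s=manip.observe();R=s['tcp_rot'];p=s['tool_pos']
    th=np.degrees(np.arctan2(R[1,1],R[0,1]))
    t=0
    if thdeg is not None: t=-np.radians((thdeg-th+180)%360-180)
    th2=np.radians(th if thdeg is None else thdeg)
    xa=np.array([-np.sin(th2),np.cos(th2)]);ya=np.array([np.cos(th2),np.sin(th2)])
    d=np.array([x,y])-p[:2]
    print('pos',p.round(4),'th %.2f'%th,'t %.2f'%s['time'],'F',np.round(s['force'],1),'op %.3f'%s['opening'])
    print('turn first %.4f; then dx %.4f dy %.4f dz %.4f  rows>=%.1f'%(t,d@xa,d@ya,p[2]-z,max(np.hypot(*d),abs(p[2]-z))/.0417))
E
python3 - <<'E'
from h import *
plan(0.555,0.08,0.26,-6.7)
E
```

```text
pos [0.2109 0.6144 0.2304] th 71.05 t 0.15 F [ 0.8 -0.2 -0.3] op 0.996
turn first 1.3569; then dx -0.4906 dy 0.4041 dz -0.0296  rows>=15.2
```

Call:
carry_out --pt "0 0 0 0.123 1" --pt "0 0 0 0.123 1" --pt "0 0 0 0.123 1" --pt "0 0 0 0.123 1" --pt "0 0 0 0.123 1" --pt "0 0 0 0.123 1" --pt "0 0 0 0.123 1" --pt "0 0 0 0.123 1"

```text
time: 0.82
tool_pos: [0.211, 0.6145, 0.2308]
tcp_rot: [[-0.247, 0.969, -0.0], [0.969, 0.247, -0.001], [-0.001, -0.001, -1.0]]
force: [0.2, -0.4, 0.4]
opening: 0.997
```

Call:
carry_out --pt "0 0 0 0.123 1" --pt "0 0 0 0.123 1" --pt "0 0 0 0.123 1" --pt "0 0 0 0.005 1" --pt "0 0 0 0 1"

```text
time: 1.23
tool_pos: [0.211, 0.6146, 0.2309]
tcp_rot: [[0.115, 0.993, -0.0], [0.993, -0.115, -0.001], [-0.001, -0.0, -1.0]]
force: [-0.4, 0.1, 1.1]
opening: 0.998
```

Run:
```python
from h import *
plan(0.555,0.08,0.26,-6.7)
```

```text
pos [0.211  0.6146 0.2309] th -6.60 t 1.23 F [-0.4  0.1  1.1] op 0.998
turn first 0.0017; then dx -0.4908 dy 0.4040 dz -0.0291  rows>=15.2
```

Call:
carry_out --pt "-0.025 0.0205 -0.002 0 1" --pt "-0.025 0.0205 -0.002 0 1" --pt "-0.025 0.0205 -0.002 0 1" --pt "-0.025 0.0205 -0.002 0 1" --pt "-0.025 0.0205 -0.002 0 1" --pt "-0.025 0.0205 -0.002 0 1" --pt "-0.025 0.0205 -0.002 0 1" --pt "-0.025 0.0205 -0.002 0 1"

```text
time: 1.9
tool_pos: [0.3509, 0.3954, 0.2474]
tcp_rot: [[0.114, 0.993, 0.0], [0.993, -0.114, 0.0], [0.0, 0.0, -1.0]]
force: [-0.1, 0.8, 0.1]
opening: 1.003
```

Call:
carry_out --pt "-0.025 0.0205 -0.002 0 1" --pt "-0.025 0.0205 -0.002 0 1" --pt "-0.025 0.0205 -0.002 0 1" --pt "-0.025 0.0205 -0.002 0 1" --pt "-0.025 0.0205 -0.002 0 1" --pt "-0.025 0.0205 -0.002 0 1" --pt "-0.025 0.0205 -0.002 0 1" --pt "-0.025 0.0205 0 0 1"

```text
time: 2.57
tool_pos: [0.4905, 0.1775, 0.2619]
tcp_rot: [[0.115, 0.993, 0.001], [0.993, -0.115, 0.0], [0.0, 0.001, -1.0]]
force: [0.2, 0.9, -0.4]
opening: 1.002
```

Call:
carry_out --pt "-0.025 0.0205 0 0 1" --pt "-0.025 0.0205 0 0 1" --pt "-0.025 0.0205 0 0 1" --pt "-0.016 0.0143 0 0 1" --pt "0 0 0 0 1" --pt "0 0 0 0 1"

```text
time: 3.07
tool_pos: [0.5545, 0.0789, 0.261]
tcp_rot: [[0.118, 0.993, -0.001], [0.993, -0.118, 0.0], [0.0, -0.001, -1.0]]
force: [0.4, -0.1, -1.1]
opening: 0.998
```

Run:
```python
from h import *
snap('wrist','w1')
plan(0.555,0.07,0.26,-6.7)
```

```text
pos [0.554  0.0798 0.261 ] th -6.70 t 3.12 F [-0.3  0.5 -0.1] op 1.001
turn first 0.0000; then dx -0.0096 dy 0.0021 dz 0.0010  rows>=0.2
```

View pics/w1.png

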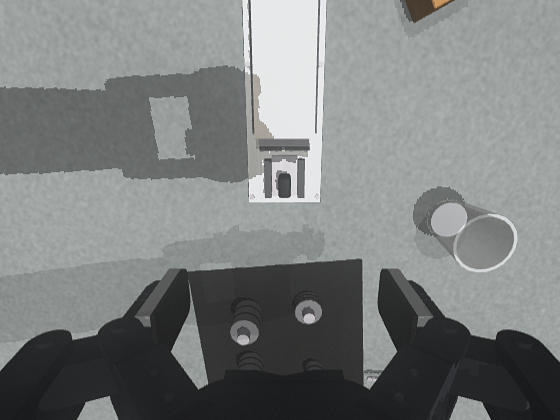

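Run:
```python
from h import *
crop('w1',225,120,345,210,6,'w1c')
z=load('w1');P=cloud(z)
Z=P[...,2]
m=((Z>0.042)&(Z<0.06)&(P[...,1]<0.1)&(P[...,1]>0.0)&(abs(P[...,0]-.555)<.05)).astype(np.uint8)
n,l,st,c=cv2.connectedComponentsWithStats(m)
for i in range(1,n):
    if st[i,4]>10:
        q=P[l==i]; print(st[i],q[:,2].mean(),cv2.minAreaRect(q[:,:2].astype(np.float32)*1000))
```

```text
[278 176  13  22 271] 0.05007257539957367 ((553.4857788085938, 72.16873931884766), (23.96664810180664, 13.598149299621582), 83.1095962524414)
```

View pics/w1c.png

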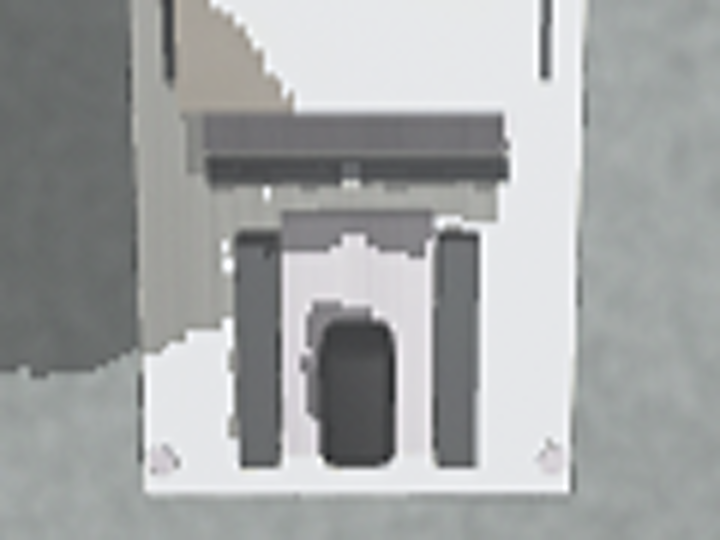

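Call:
carry_out --pt "-0.0085 0.001 0.02 0.002 0.8" --pt "0 0 0.035 0 0.7" --pt "0 0 0.04 0 0.7" --pt "0 0 0.04 0 0.7" --pt "0 0 0.035 0 0.7" --pt "0 0 0.03 0 0.7" --pt "0 0 0.02 0 0.7" --pt "0 0 0.01 0 0.7" --squeeze 40

```text
time: 3.78
tool_pos: [0.5513, 0.0726, 0.028]
tcp_rot: [[0.117, 0.993, -0.006], [0.993, -0.117, 0.001], [-0.0, -0.006, -1.0]]
force: [-0.1, 0.1, 0.5]
opening: 0.695
```

Call:
carry_out --pt "0 0 0 0 0.0" --pt "0 0 0 0 0" --pt "0 0 0 0 0" --pt "0 0 0 0 0" --pt "0 0 0 0 0" --pt "0 0 0 0 0"

```text
time: 4.28
tool_pos: [0.5543, 0.0715, 0.0335]
tcp_rot: [[0.119, 0.993, -0.001], [0.993, -0.119, 0.0], [0.0, -0.001, -1.0]]
force: [-5.5, 0.6, 7.2]
opening: 0.15
```

Run:
```python
from h import *
plan(0.5535,0.0722,0.03,-6.8)
```

```text
pos [0.5543 0.0715 0.0335] th -6.84 t 4.28 F [-5.5  0.6  7.2] op 0.150
turn first -0.0006; then dx 0.0006 dy -0.0009 dz 0.0035  rows>=0.1
```

Call:
carry_out --pt "0 0 -0.003 0 0" --pt "0.004 0 0 0 0" --pt "0.004 0 0 0 0" --pt "0.004 0 0 0 0" --pt "0.004 0 0 0 0" --pt "0.002 0 0 0 0" --pt "0.0 0 0 0 0"

```text
time: 4.87
tool_pos: [0.5562, 0.0894, 0.0337]
tcp_rot: [[0.119, 0.993, -0.0], [0.993, -0.119, 0.0], [0.0, -0.0, -1.0]]
force: [4.5, -1.3, -16.1]
opening: 0.148
```

Call:
carry_out --pt "0.002 0 0 0 0" --pt "0.001 0 0 0 0" --pt "0 0 0 0 0" --pt "0 0 0 0 0"

```text
time: 5.2
tool_pos: [0.5564, 0.0915, 0.0337]
tcp_rot: [[0.119, 0.993, -0.001], [0.993, -0.119, -0.001], [-0.001, -0.001, -1.0]]
force: [3.5, -4.4, -15.9]
opening: 0.151
```

Call:
carry_out --pt "0.0015 0 0.002 0 0" --pt "0 0 0 0 0" --pt "0 0 0 0 0"

```text
time: 5.45
tool_pos: [0.5566, 0.0916, 0.0337]
tcp_rot: [[0.119, 0.993, -0.003], [0.993, -0.119, -0.004], [-0.004, -0.002, -1.0]]
force: [-6.0, -11.8, -0.2]
opening: 0.15
```

Call:
carry_out --pt "0 0 0 0 0.7" --pt "0 0 0 0 0.8" --pt "0 0 -0.01 0 1" --pt "0 0 -0.03 0 1" --pt "0.015 0 -0.04 0 1" --pt "0.02 0 -0.04 0 1" --pt "0.03 0 -0.04 0 1" --pt "0.03 0 -0.03 0 1"

```text
time: 6.12
tool_pos: [0.5684, 0.1815, 0.2166]
tcp_rot: [[0.121, 0.993, 0.005], [0.993, -0.121, 0.001], [0.002, 0.005, -1.0]]
force: [2.0, -0.0, -0.6]
opening: 1.002
```

Call:
carry_out --pt "0 0 -0.02 0 1" --pt "0 0 -0.02 0 1" --pt "0 0 0 0 1" --pt "0 0 0 0 1"

```text
time: 6.45
tool_pos: [0.5683, 0.1812, 0.2541]
tcp_rot: [[0.119, 0.993, 0.004], [0.993, -0.119, 0.001], [0.002, 0.004, -1.0]]
force: [1.0, 0.3, -0.8]
opening: 1.0
```

Run:
```python
from h import *
snap('wrist','w2')
z=load('w2');P=cloud(z)
Z=P[...,2]
for lo,hi in ((.06,.078),(.044,.057)):
  m=((Z>lo)&(Z<hi)&(P[...,1]<0.32)&(P[...,1]>0.05)&(abs(P[...,0]-.56)<.07)).astype(np.uint8)
  n,l,st,c=cv2.connectedComponentsWithStats(m)
  for i in range(1,n):
    if st[i,4]>30:
        q=P[l==i]; print(st[i],q[:,2].mean(),cv2.minAreaRect(q[:,:2].astype(np.float32)*1000))
plan(0.5700,0.2025,0.26,-6.8)
```

```text
[ 249   86   65  150 9002] 0.06837059629720105 ((568.78662109375, 202.68411254882812), (152.28646850585938, 61.1563835144043), 83.31295013427734)
[276 247  12  20 229] 0.049949821538977666 ((555.5261840820312, 92.73587036132812), (22.9063663482666, 13.00444507598877), 83.18584442138672)
pos [0.5674 0.1808 0.252 ] th -6.86 t 6.50 F [-0.4  0.5  0.1] op 0.998
turn first -0.0011; then dx 0.0219 dy 0.0000 dz -0.0080  rows>=0.5
```

View pics/w2.png

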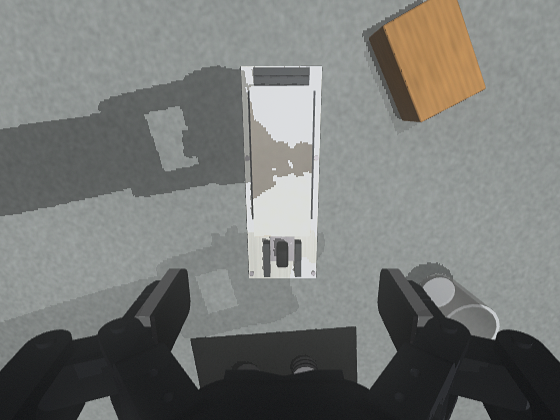

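Call:
carry_out --pt "0.012 -0.0006 0.02 -0.002 1" --pt "0.01 -0.0006 0.04 0 1" --pt "0 0 0.04 0 1" --pt "0 0 0.03 0 1" --pt "0 0 0.02 0 1" --pt "0 0 0.01 0 1" --pt "0 0 0 0 1" --pt "0 0 0 0 1" --squeeze 60

```text
time: 7.17
tool_pos: [0.5688, 0.2024, 0.0912]
tcp_rot: [[0.118, 0.993, -0.001], [0.993, -0.118, -0.0], [-0.0, -0.001, -1.0]]
force: [0.4, 0.6, 0.3]
opening: 1.003
```

Run:
```python
from h import *
plan(0.5688,0.2027,0.032,-6.75)
```

```text
pos [0.5688 0.2024 0.0912] th -6.78 t 7.17 F [0.4 0.6 0.3] op 1.003
turn first -0.0006; then dx 0.0003 dy -0.0000 dz 0.0592  rows>=1.4
```

Call:
carry_out --pt "0 0 0.02 0 1" --pt "0 0 0.02 0 1" --pt "0 0 0.012 0 1" --pt "0 0 0.007 0 1" --pt "0 0 0 0 1" --pt "0 0 0 0 1"

```text
time: 7.67
tool_pos: [0.5696, 0.2026, 0.0333]
tcp_rot: [[0.118, 0.993, 0.001], [0.993, -0.118, 0.0], [0.0, 0.001, -1.0]]
force: [0.1, 0.7, 0.1]
opening: 0.998
```

Call:
carry_out --pt "0 0 0 0 0.5" --pt "0 0 0 0 0.5" --pt "0 0 0 0 0.5" --pt "0 0 0 0 0.5" --pt "0 0 0 0 0.5" --pt "0 0 0 0 0.5"

```text
time: 8.17
tool_pos: [0.57, 0.2027, 0.034]
tcp_rot: [[0.118, 0.993, 0.002], [0.993, -0.118, 0.0], [0.001, 0.002, -1.0]]
force: [-1.7, -0.2, 6.2]
opening: 0.704
```

Call:
carry_out --pt "0 0 -0.003 0 0.5" --pt "0 0 -0.004 0 0.5" --pt "0 0 -0.005 0 0.5" --pt "0 0 -0.005 0 0.5" --pt "0 0 -0.005 0 0.5" --pt "0 0 -0.005 0 0.5" --pt "0 0 -0.005 0 0.5" --pt "0 0 -0.005 0 0.5"

```text
time: 8.83
tool_pos: [0.5698, 0.2027, 0.0711]
tcp_rot: [[0.118, 0.993, 0.002], [0.993, -0.118, 0.0], [0.001, 0.002, -1.0]]
force: [0.1, 0.2, -0.6]
opening: 0.706
```

Call:
carry_out --pt "0 0 -0.005 0 0.5" --pt "0 0 -0.015 0 0.5" --pt "0 0 -0.03 0 0.5" --pt "0 0 -0.04 0 0.5" --pt "0 0 -0.03 0 0.5" --pt "0 0 -0.01 0 0.5" --pt "0 0 0 0 0.5" --pt "0 0 0 0 0.5"

```text
time: 9.5
tool_pos: [0.5687, 0.2025, 0.1991]
tcp_rot: [[0.118, 0.993, -0.0], [0.993, -0.118, 0.0], [-0.0, -0.0, -1.0]]
force: [0.1, -0.2, -2.6]
opening: 0.71
```

Run:
```python
from h import *
plan(0.44,0.2,0.2,-6.75)
snap('top','top2');snap('side','side2')
crop('side2',200,80,400,260,3,'side2c')
```

```text
pos [0.5687 0.2025 0.1991] th -6.76 t 9.50 F [ 0.1 -0.2 -2.6] op 0.710
turn first -0.0002; then dx -0.0176 dy -0.1275 dz -0.0009  rows>=3.1
```

View pics/side2c.png

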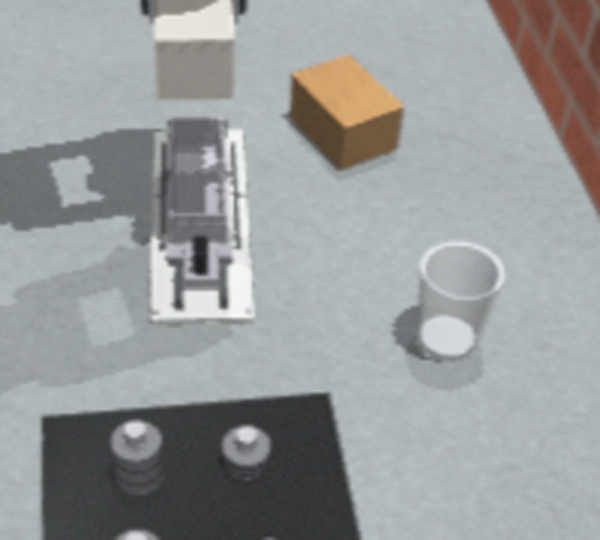

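View pics/top2.png

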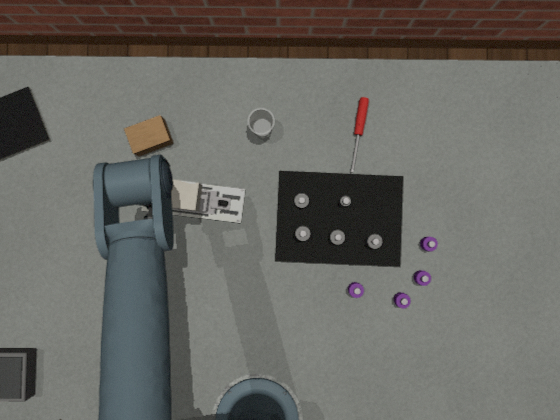

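Call:
carry_out --pt "0 -0.02 0 0 0.5" --pt "0 -0.03 0 0 0.5" --pt "0 -0.03 0 0 0.5" --pt "0 -0.03 0.01 0 0.5" --pt "0 -0.03 0.03 0 0.5" --pt "0 -0.01 0.04 0 0.5" --pt "0 0 0.04 0 0.5" --pt "0 0 0.03 0 0.5"

```text
time: 10.27
tool_pos: [0.4162, 0.2194, 0.0452]
tcp_rot: [[0.117, 0.993, -0.006], [0.993, -0.117, -0.002], [-0.002, -0.006, -1.0]]
force: [0.5, 0.3, -2.5]
opening: 0.7
```

Call:
carry_out --pt "0 0 0.015 0 0.5" --pt "0 0 0.005 0 0.5" --pt "0 0 0 0 0.5" --pt "0 0 0 0 0.5"

```text
time: 10.6
tool_pos: [0.4205, 0.2201, 0.0298]
tcp_rot: [[0.118, 0.993, -0.001], [0.993, -0.118, -0.0], [-0.0, -0.001, -1.0]]
force: [-0.2, -0.2, -0.2]
opening: 0.702
```

Call:
carry_out --pt "0 0 0.004 0 0.5" --pt "0 0 0.003 0 0.5" --pt "0 0 0.001 0 0.5" --pt "0 0 0 0 0.5" --pt "0 0 0 0 0.5"

```text
time: 11.02
tool_pos: [0.4207, 0.2202, 0.0222]
tcp_rot: [[0.118, 0.993, 0.001], [0.993, -0.118, 0.0], [0.0, 0.001, -1.0]]
force: [-0.5, -0.7, -1.5]
opening: 0.709
```

Call:
carry_out --pt "0 0 0.001 0 0.5" --pt "0 0 0.001 0 0.5" --pt "0 0 0 0 0.5" --pt "0 0 0 0 0.5"

```text
time: 11.35
tool_pos: [0.4209, 0.2202, 0.021]
tcp_rot: [[0.118, 0.993, 0.0], [0.993, -0.118, -0.0], [-0.0, 0.0, -1.0]]
force: [-4.6, -1.4, 8.8]
opening: 0.709
```

Call:
carry_out --pt "0 0 0 0 1" --pt "0 0 0 0 1" --pt "0 0 0 0 1" --pt "0 0 -0.01 0 1" --pt "0 0 -0.03 0 1" --pt "0 0 -0.04 0 1" --pt "0 0 -0.04 0 1" --pt "0 0 -0.04 0 1"

```text
time: 12.02
tool_pos: [0.42, 0.22, 0.1822]
tcp_rot: [[0.118, 0.993, -0.0], [0.993, -0.118, 0.0], [-0.0, -0.0, -1.0]]
force: [1.9, 0.8, -0.5]
opening: 0.994
```

Call:
carry_out --pt "-0.02 0.005 -0.03 0 1" --pt "-0.035 0.01 -0.02 0 1" --pt "-0.035 0.01 -0.01 0 1" --pt "-0.035 0.01 -0.01 0 1" --pt "-0.035 0.01 0 0 1" --pt "-0.035 0.01 0 0 1" --pt "-0.035 0.01 0 0 1" --pt "-0.035 0.01 0 0 1"

```text
time: 12.68
tool_pos: [0.4636, -0.0537, 0.2508]
tcp_rot: [[0.118, 0.993, 0.001], [0.993, -0.118, -0.0], [-0.0, 0.001, -1.0]]
force: [0.8, 0.2, 0.8]
opening: 0.996
```

Call:
carry_out --pt "-0.035 0.01 0 0 1" --pt "-0.03 0.005 0 0 1" --pt "-0.01 0 0 0 1" --pt "0 0 0 0 1" --pt "0 0 0 0 1"

```text
time: 13.1
tool_pos: [0.4696, -0.1278, 0.2501]
tcp_rot: [[0.119, 0.993, -0.0], [0.993, -0.119, 0.001], [0.001, -0.0, -1.0]]
force: [-0.2, 0.2, -0.1]
opening: 1.002
```

```bash
cat >> h.py <<'E'
def stubs(tag,xr=(.38,.62),yr=(-.4,-.05)):
    z=load(tag);P=cloud(z);Z=P[...,2]
    m=((Z>.032)&(Z<.075)&(P[...,0]>xr[0])&(P[...,0]<xr[1])&(P[...,1]>yr[0])&(P[...,1]<yr[1])).astype(np.uint8)
    n,l,st,c=cv2.connectedComponentsWithStats(m)
    for i in range(1,n):
        if st[i,4]<15: continue
        q=P[l==i];zt=np.percentile(q[:,2],95);t=q[q[:,2]>zt-.006]
        (cx,cy),r=cv2.minEnclosingCircle(t[:,:2].astype(np.float32)*1000)
        print('px',c[i].round(),'n',st[i,4],'ztop %.4f'%zt,'circ %.1f %.1f r %.1f'%(cx,cy,r),'mean',(t[:,:2].mean(0)*1000).round(1))
E
python3 - <<'E'
from h import *
snap('wrist','w3');stubs('w3')
plan(0.47,-0.203,0.038,-6.75)
E
```

```text
px [291. 167.] n 1029 ztop 0.0636 circ 479.5 -112.8 r 7.8 mean [ 479.4 -112.4]
px [368. 155.] n 172 ztop 0.0384 circ 564.4 -110.2 r 7.8 mean [ 564.  -109.8]
px [292. 241.] n 755 ztop 0.0508 circ 470.8 -202.0 r 8.0 mean [ 470.7 -201.2]
px [371. 248.] n 403 ztop 0.0512 circ 563.3 -222.2 r 8.1 mean [ 563.2 -221.4]
px [293. 311.] n 631 ztop 0.0507 circ 460.8 -297.4 r 7.9 mean [ 460.8 -296.4]
pos [ 0.4697 -0.1271  0.25  ] th -6.73 t 13.15 F [-0.1  1.  -0.4] op 1.001
turn first 0.0004; then dx -0.0753 dy 0.0093 dz 0.2120  rows>=5.1
```

View pics/w3.png

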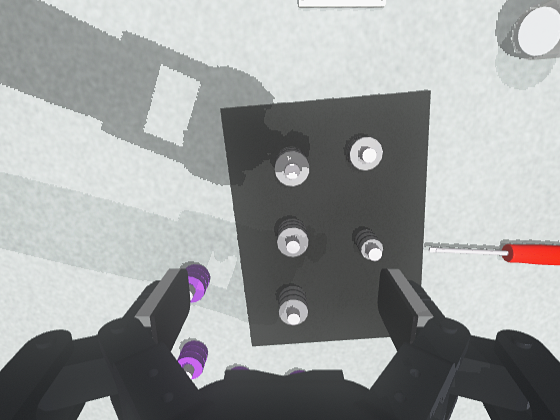

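Run:
```python
from h import *
crop('w3',225,100,435,345,2.4,'w3c')
z=load('w3');P=cloud(z)
for n,(cx,cy) in dict(A=(.4708,-.202),B=(.4608,-.2974),thin=(.5633,-.2222),tall=(.4795,-.1128),short=(.5644,-.1102)).items():
    r=np.hypot(P[...,0]-cx,P[...,1]-cy);q=(r<.028)&(P[...,2]>.012)
    Z=P[...,2][q];rr=r[q]
    ring=(rr>.0105)&(rr<.0125); b=np.median(Z[ring]); t=q&(abs(P[...,2]-b)<.003)
    print(n,'body top %.4f'%b,'maxr',np.percentile(r[t],97).round(4))
```

```text
A body top 0.0364 maxr 0.0186
B body top 0.0366 maxr 0.0187
thin body top 0.0359 maxr 0.0132
tall body top 0.3344 maxr 0.0268
short body top 0.0234 maxr 0.0186
```

View pics/w3c.png

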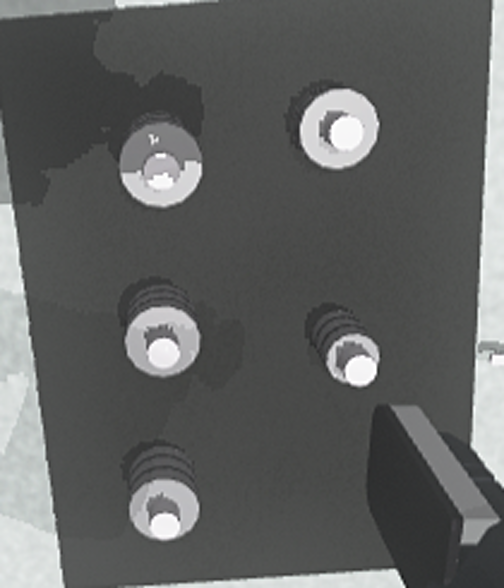

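Call:
carry_out --pt "-0.025 0.0033 0.01 0 0.6" --pt "-0.025 0.0033 0.02 0 0.6" --pt "-0.0243 0.0033 0.04 0 0.6" --pt "0 0 0.04 0 0.6" --pt "0 0 0.03 0 0.6" --pt "0 0 0.015 0 0.6" --pt "0 0 0 0 0.6" --pt "0 0 0 0 0.6" --squeeze 40

```text
time: 13.82
tool_pos: [0.4709, -0.1988, 0.0992]
tcp_rot: [[0.116, 0.993, -0.001], [0.993, -0.116, 0.001], [0.001, -0.001, -1.0]]
force: [-0.2, 0.1, 0.6]
opening: 0.603
```

Run:
```python
from h import *
snap('wrist','w4');stubs('w4',(.44,.5),(-.25,-.15))
plan(0.4708,-0.202,0.039,-6.75)
```

```text
px [285. 231.] n 2292 ztop 0.0507 circ 470.7 -202.0 r 8.0 mean [ 470.7 -201.4]
pos [ 0.4718 -0.1997  0.1006] th -6.66 t 13.87 F [ 0.6 -0.9  0.9] op 0.602
turn first 0.0016; then dx -0.0024 dy -0.0007 dz 0.0616  rows>=1.5
```

View pics/w4.png

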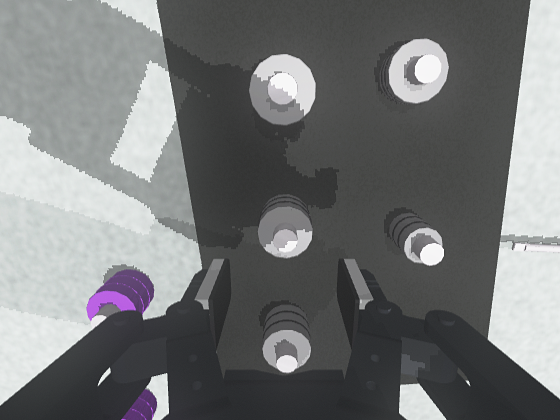

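Call:
carry_out --pt "-0.0022 -0.0007 0.01 0 0.6" --pt "0 0 0.02 0 0.6" --pt "0 0 0.02 0 0.6" --pt "0 0 0.008 0 0.6" --pt "0 0 0.003 0 0.6" --pt "0 0 0 0 0.6" --pt "0 0 0 0 0.6"

```text
time: 14.45
tool_pos: [0.4707, -0.203, 0.0395]
tcp_rot: [[0.118, 0.993, 0.002], [0.993, -0.118, -0.001], [-0.001, 0.002, -1.0]]
force: [-0.7, -0.2, 0.2]
opening: 0.605
```

Call:
carry_out --pt "0 0 0 0 0" --pt "0 0 0 0 0" --pt "0 0 0 0 0" --pt "0 0 0 0 0" --pt "0 0 0 0 0" --pt "0 0 0 0 0"

```text
time: 14.95
tool_pos: [0.4706, -0.2029, 0.0392]
tcp_rot: [[0.118, 0.993, 0.001], [0.993, -0.118, -0.001], [-0.001, 0.002, -1.0]]
force: [-0.5, -0.3, 4.9]
opening: 0.156
```

Call:
carry_out --pt "0 0 -0.01 0 0" --pt "0 0 -0.03 0 0" --pt "0 0 -0.04 0 0" --pt "0.02 0 -0.03 0 0" --pt "0.035 0.004 -0.02 0 0" --pt "0.035 0.004 0 0 0" --pt "0.035 0.004 0 0 0" --pt "0.035 0.004 0 0 0"

```text
time: 15.62
tool_pos: [0.5045, -0.0439, 0.1692]
tcp_rot: [[0.118, 0.993, 0.001], [0.993, -0.118, -0.0], [-0.0, 0.001, -1.0]]
force: [0.7, -0.2, 0.6]
opening: 0.165
```

Call:
carry_out --pt "0.035 0.004 0 0 0" --pt "0.035 0.004 0 0 0" --pt "0.035 0.004 0 0 0" --pt "0.035 0.004 0 0 0" --pt "0.035 0.004 0 0 0" --pt "0.035 0.004 0 0 0" --pt "0.035 0.004 0 0 0" --pt "0.03 0.004 0 0 0"

```text
time: 16.28
tool_pos: [0.5683, 0.2261, 0.1683]
tcp_rot: [[0.117, 0.993, -0.001], [0.993, -0.117, -0.0], [-0.0, -0.001, -1.0]]
force: [0.6, -0.6, -1.0]
opening: 0.166
```

Call:
carry_out --pt "0.015 0.002 0 0 0" --pt "0 0 0 0 0" --pt "0 0 0 0 0" --pt "0 0 0 0 0"

```text
time: 16.62
tool_pos: [0.5722, 0.2374, 0.1681]
tcp_rot: [[0.119, 0.993, -0.001], [0.993, -0.119, -0.001], [-0.001, -0.001, -1.0]]
force: [-0.4, -0.1, -0.8]
opening: 0.166
```

Run:
```python
from h import *
snap('wrist','w5');
plan(0.574,0.2424,0.0502,-6.75)
```

```text
pos [0.5723 0.2372 0.1682] th -6.84 t 16.67 F [ 0.8 -0.2 -0.3] op 0.163
turn first -0.0016; then dx 0.0054 dy 0.0011 dz 0.1180  rows>=2.8
```

View pics/w5.png

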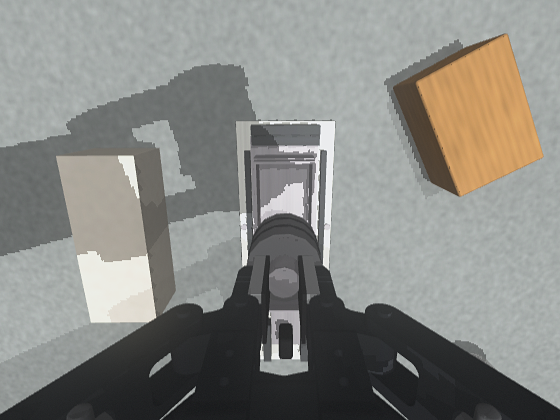

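Run:
```python
from h import *
z=load('w5');P=cloud(z)
C=np.array([.5693,.2027]);a=np.radians(-6.75)
X=(P[...,:2]-C)@np.array([[np.cos(a),-np.sin(a)],[np.sin(a),np.cos(a)]])
Z=P[...,2]
for lo in (30,40,50,60):
    m=(abs(Z-.047)<.003)&(X[...,1]>lo/1e3)&(X[...,1]<lo/1e3+.01)&(abs(X[...,0])<.04)
    xs=X[...,0][m]*1e3
    print(lo,xs.size, 'neg',xs[xs<0].min() if (xs<0).any() else None,np.median(xs[xs<0]) if (xs<0).any() else None,'pos',np.median(xs[xs>0]) if (xs>0).any() else None,xs.max() if xs.size else None)
m=(abs(Z-.047)<.003)&(abs(X[...,0])<.018)&(X[...,1]>.055)&(X[...,1]<.085)
y=X[...,1][m]*1e3;print('end wall',y.min(),y.max())
```

```text
30 59 neg -26.14437386145682 -25.34904622363977 pos 22.041993926731003 23.096273795017364
40 63 neg -26.83399448442819 -25.72573409814906 pos 21.85181517832402 22.76989365016086
50 69 neg -26.5203728512923 -25.519322483283478 pos 22.332863155479846 23.280534410013882
60 178 neg -26.845542179141294 -18.60625678595366 pos 17.901506543369184 23.186190170567478
end wall 68.815510303158 71.03163221810517
```

Call:
carry_out --pt "0.0053 0.0002 0.02 -0.001 0" --pt "0 0 0.03 0 0" --pt "0 0 0.02 0 0" --pt "0 0 0.01 0 0" --pt "0 0 0.01 0 0" --pt "0 0 0 0 0" --pt "0 0 0 0 0"

```text
time: 17.25
tool_pos: [0.5738, 0.2434, 0.079]
tcp_rot: [[0.117, 0.993, 0.001], [0.993, -0.117, 0.0], [0.0, 0.001, -1.0]]
force: [0.6, -0.4, -0.8]
opening: 0.161
```

Call:
carry_out --pt "0 0 0.006 0 0" --pt "0 0 0.006 0 0" --pt "0 0 0.006 0 0" --pt "0 0 0.005 0 0" --pt "0 0 0.002 0 0" --pt "0 0 0 0 0" --pt "0 0 0 0 0"

```text
time: 17.83
tool_pos: [0.5733, 0.2438, 0.0532]
tcp_rot: [[0.117, 0.993, -0.0], [0.993, -0.117, -0.0], [-0.0, -0.0, -1.0]]
force: [-0.2, 0.2, -0.5]
opening: 0.158
```

Call:
carry_out --pt "0 0 0.0015 0 0" --pt "0 0 0.001 0 0" --pt "0 0 0.0005 0 0" --pt "0 0 0 0 0" --pt "0 0 0 0 0"

```text
time: 18.25
tool_pos: [0.5734, 0.2438, 0.0504]
tcp_rot: [[0.117, 0.993, 0.0], [0.993, -0.117, 0.0], [0.0, 0.0, -1.0]]
force: [-0.7, 0.0, -1.3]
opening: 0.162
```

Call:
carry_out --pt "0 0 0.001 0 0" --pt "0 0 0 0 0" --pt "0 0 0 0 0"

```text
time: 18.5
tool_pos: [0.5739, 0.2438, 0.0502]
tcp_rot: [[0.117, 0.993, 0.001], [0.993, -0.117, 0.0], [0.0, 0.001, -1.0]]
force: [-1.3, -0.7, 5.3]
opening: 0.164
```

Touching the floor. Release gently, retreat and look.

Call:
carry_out --pt "0 0 0 0 0.35" --pt "0 0 0 0 0.5" --pt "0 0 0 0 0.6" --pt "0 0 -0.01 0 0.6" --pt "0 0 -0.03 0 0.6" --pt "-0.02 0 -0.04 0 0.6" --pt "-0.03 0 -0.04 0 0.6" --pt "-0.03 0 -0.03 0 0.8"

```text
time: 19.17
tool_pos: [0.5651, 0.1713, 0.1925]
tcp_rot: [[0.115, 0.993, 0.002], [0.993, -0.115, 0.0], [0.001, 0.002, -1.0]]
force: [0.2, -0.4, 0.2]
opening: 0.723
```

Call:
carry_out --pt "-0.02 0 -0.01 0 1" --pt "0 0 0 0 1" --pt "0 0 0 0 1"

```text
time: 19.42
tool_pos: [0.5629, 0.1508, 0.2007]
tcp_rot: [[0.119, 0.993, 0.002], [0.993, -0.119, 0.001], [0.001, 0.002, -1.0]]
force: [0.5, -0.0, -0.0]
opening: 1.002
```

Run:
```python
from h import *
snap('wrist','w6');
plan(0.4608,-0.2974,0.2,-6.75)
crop('w6',180,60,400,320,2.3,'w6c')
snap('top','top3'); stubs('top3')
z=load('w6');P=cloud(z);C=np.array([.5693,.2027]);a=np.radians(-6.75)
X=(P[...,:2]-C)@np.array([[np.cos(a),-np.sin(a)],[np.sin(a),np.cos(a)]]);Z=P[...,2]
for lo in range(-60,60,15):
    m=(abs(Z-.047)<.003)&(X[...,1]>lo/1e3)&(X[...,1]<lo/1e3+.01)&(abs(abs(X[...,0])-.024)<.005)
    xs=X[...,0][m]*1e3
    print(lo,np.median(xs[xs<0]),np.median(xs[xs>0]))
for sg in(1,-1):
  m=(abs(Z-.047)<.003)&(abs(X[...,0])<.018)&(abs(X[...,1]*sg-.07)<.008)
  y=X[...,1][m]*1e3;print('end',y.min(),y.max(),np.median(y))
stubs('w6',(.5,.62),(.13,.28))
```

```text
pos [0.5622 0.1515 0.1992] th -6.74 t 19.47 F [1.2 0.2 0.6] op 1.003
turn first 0.0002; then dx -0.4577 dy -0.0479 dz -0.0008  rows>=11.0
px [345. 201.] n 76 ztop 0.0520 circ 565.2 -223.8 r 7.8 mean [ 565.  -223.8]
px [302. 200.] n 29 ztop 0.0411 circ 564.7 -110.7 r 7.5 mean [ 565.7 -111.5]
px [303. 233.] n 177 ztop 0.0630 circ 480.9 -114.2 r 7.7 mean [ 480.9 -114.1]
px [375. 241.] n 152 ztop 0.0509 circ 462.1 -298.9 r 7.1 mean [ 462.4 -298.5]
-60 -25.521001150263864 22.521893786162327
-45 -25.255557916538695 22.23685829853792
-30 -25.617332990021197 22.317073735566332
-15 -25.36380395178581 22.449487463242782
0 -25.783201570036283 22.109636461889615
15 -25.47935427373116 22.23607006040126
30 -25.75312787751255 22.343094232907784
45 -25.477438516053834 21.95714287917198
end 68.51405502036808 70.87426270599683 69.31696729476803
end -71.38313654258336 -68.83974927283774 -69.91053916040731
px [282. 132.] n 1834 ztop 0.0483 circ 567.9 202.7 r 75.0 mean [568.2 206.8]
px [283.  87.] n 1616 ztop 0.0617 circ 573.5 244.2 r 7.9 mean [573.4 244.2]
```

View pics/w6c.png

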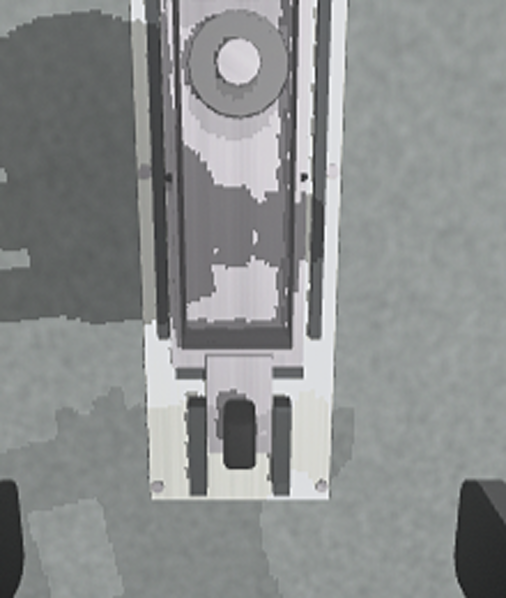

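View pics/top3.png

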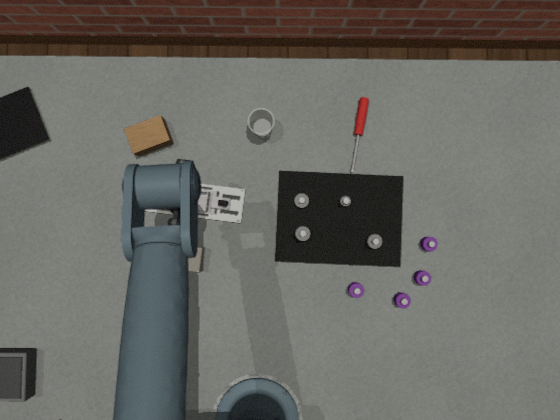

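Call:
carry_out --pt "-0.03 -0.003 0 0 0.8" --pt "-0.035 -0.004 0 0 0.6" --pt "-0.035 -0.004 0 0 0.6" --pt "-0.035 -0.004 0 0 0.6" --pt "-0.035 -0.004 0 0 0.6" --pt "-0.035 -0.004 0 0 0.6" --pt "-0.035 -0.004 0 0 0.6" --pt "-0.035 -0.004 0 0 0.6"

```text
time: 20.18
tool_pos: [0.4987, -0.1183, 0.1979]
tcp_rot: [[0.115, 0.993, -0.002], [0.993, -0.115, 0.002], [0.001, -0.003, -1.0]]
force: [-0.1, -0.4, -0.1]
opening: 0.601
```

Call:
carry_out --pt "-0.035 -0.004 0 0 0.6" --pt "-0.035 -0.004 0 0 0.6" --pt "-0.035 -0.004 0 0 0.6" --pt "-0.035 -0.003 0 0 0.6" --pt "-0.03 -0.002 0.01 0 0.6" --pt "-0.012 0 0.03 0 0.6" --pt "0 0 0.03 0 0.6" --pt "0 0 0.02 0 0.6"

```text
time: 20.85
tool_pos: [0.4602, -0.2956, 0.1052]
tcp_rot: [[0.117, 0.993, -0.004], [0.993, -0.117, 0.004], [0.004, -0.004, -1.0]]
force: [0.3, 1.4, 0.1]
opening: 0.597
```

Call:
carry_out --pt "0 0 0.01 0 0.6" --pt "0 0 0 0 0.6" --pt "0 0 0 0 0.6"

```text
time: 21.1
tool_pos: [0.4618, -0.2962, 0.099]
tcp_rot: [[0.116, 0.993, -0.001], [0.993, -0.116, 0.001], [0.001, -0.001, -1.0]]
force: [-0.2, -0.8, -0.0]
opening: 0.6
```

Run:
```python
from h import *
snap('wrist','w7');stubs('w7',(.42,.5),(-.34,-.25))
plan(0.4608,-0.2974,0.039,-6.75)
```

```text
px [283. 229.] n 2307 ztop 0.0507 circ 460.6 -298.0 r 7.9 mean [ 460.8 -297.1]
pos [ 0.4624 -0.2969  0.1003] th -6.64 t 21.15 F [ 0.3 -0.5  0.6] op 0.601
turn first 0.0019; then dx -0.0007 dy -0.0015 dz 0.0613  rows>=1.5
```

View pics/w7.png

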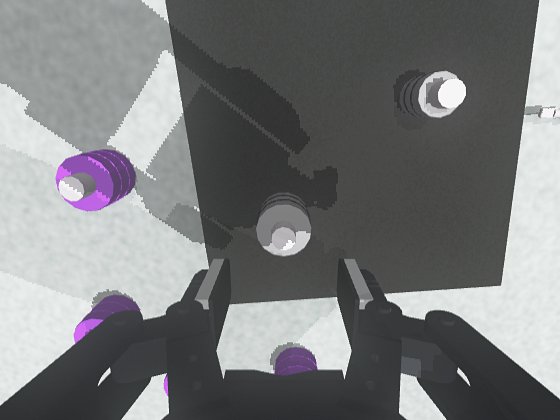

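Roller B (grey, ring plus stub at pixel 284,236) is where it was measured, clear on both sides. Descend and grip.

Call:
carry_out --pt "-0.001 -0.0012 0.01 0.002 0.6" --pt "0 0 0.02 0 0.6" --pt "0 0 0.02 0 0.6" --pt "0 0 0.008 0 0.6" --pt "0 0 0.003 0 0.6" --pt "0 0 0 0 0.6" --pt "0 0 0 0 0.6"

```text
time: 21.73
tool_pos: [0.4609, -0.2984, 0.0395]
tcp_rot: [[0.119, 0.993, 0.001], [0.993, -0.119, -0.001], [-0.001, 0.002, -1.0]]
force: [0.5, 0.5, 0.3]
opening: 0.598
```

Call:
carry_out --pt "0 0 0 0 0" --pt "0 0 0 0 0" --pt "0 0 0 0 0" --pt "0 0 0 0 0" --pt "0 0 0 0 0" --pt "0 0 0 0 0"

```text
time: 22.23
tool_pos: [0.4608, -0.2983, 0.0393]
tcp_rot: [[0.119, 0.993, 0.001], [0.993, -0.119, -0.001], [-0.001, 0.001, -1.0]]
force: [0.5, 0.6, 4.3]
opening: 0.163
```

Run:
```python
from h import *
C=np.array([.5677,.2025]);t=C-.04*np.array([.1175,.993]);print(t)
plan(t[0],t[1],0.18,-6.75)
```

```text
[0.563   0.16278]
pos [ 0.4608 -0.2983  0.0393] th -6.82 t 22.23 F [0.5 0.6 4.3] op 0.163
turn first -0.0012; then dx 0.4699 dy 0.0473 dz -0.1407  rows>=11.3
```

Call:
carry_out --pt "0 0 -0.01 0 0" --pt "0 0 -0.03 0 0" --pt "0 0 -0.04 0 0" --pt "0.02 0.002 -0.03 0 0" --pt "0.035 0.004 -0.02 0 0" --pt "0.035 0.004 -0.01 0 0" --pt "0.035 0.004 0 0 0" --pt "0.035 0.004 0 0 0"

```text
time: 22.9
tool_pos: [0.4973, -0.1397, 0.1798]
tcp_rot: [[0.119, 0.993, 0.002], [0.993, -0.119, -0.001], [-0.001, 0.002, -1.0]]
force: [-0.2, -0.0, -1.2]
opening: 0.159
```

Call:
carry_out --pt "0.035 0.004 0 0 0" --pt "0.035 0.004 0 0 0" --pt "0.035 0.004 0 0 0" --pt "0.035 0.004 0 0 0" --pt "0.035 0.004 0 0 0" --pt "0.035 0.004 0 0 0" --pt "0.035 0.003 0 0 0" --pt "0.035 0.002 0 0 0"

```text
time: 23.57
tool_pos: [0.5587, 0.1353, 0.1785]
tcp_rot: [[0.119, 0.993, -0.001], [0.993, -0.119, -0.0], [-0.0, -0.001, -1.0]]
force: [0.4, -0.1, -0.6]
opening: 0.159
```

Call:
carry_out --pt "0.02 0 0 0 0" --pt "0.01 0 0 0 0" --pt "0 0 0 0 0" --pt "0 0 0 0 0"

```text
time: 23.9
tool_pos: [0.5623, 0.1628, 0.1782]
tcp_rot: [[0.118, 0.993, -0.001], [0.993, -0.118, -0.001], [-0.001, -0.001, -1.0]]
force: [-0.0, -1.3, -1.9]
opening: 0.161
```

Run:
```python
from h import *
plan(.563,.1628,0.0505,-6.75)
```

```text
pos [0.5623 0.1628 0.1782] th -6.79 t 23.90 F [-0.  -1.3 -1.9] op 0.161
turn first -0.0008; then dx 0.0000 dy 0.0007 dz 0.1277  rows>=3.1
```

Call:
carry_out --pt "0 0 0.02 0 0" --pt "0 0 0.03 0 0" --pt "0 0 0.02 0 0" --pt "0 0 0.01 0 0" --pt "0 0 0.01 0 0" --pt "0 0 0.006 0 0" --pt "0 0 0.006 0 0" --pt "0 0 0 0 0"

```text
time: 24.57
tool_pos: [0.5626, 0.163, 0.0761]
tcp_rot: [[0.119, 0.993, -0.001], [0.993, -0.119, -0.0], [-0.0, -0.0, -1.0]]
force: [-0.4, -1.3, -0.8]
opening: 0.162
```

Call:
carry_out --pt "0 0 0.006 0 0" --pt "0 0 0.006 0 0" --pt "0 0 0.006 0 0" --pt "0 0 0.004 0 0" --pt "0 0 0.002 0 0" --pt "0 0 0 0 0" --pt "0 0 0 0 0"

```text
time: 25.15
tool_pos: [0.5626, 0.1633, 0.0524]
tcp_rot: [[0.119, 0.993, -0.0], [0.993, -0.119, 0.0], [-0.0, -0.0, -1.0]]
force: [1.0, 0.7, -0.7]
opening: 0.16
```

Call:
carry_out --pt "0 0 0.0012 0 0" --pt "0 0 0.001 0 0" --pt "0 0 0.0006 0 0" --pt "0 0 0 0 0" --pt "0 0 0 0 0"

```text
time: 25.57
tool_pos: [0.5632, 0.1634, 0.0503]
tcp_rot: [[0.119, 0.993, 0.001], [0.993, -0.119, 0.0], [0.0, 0.001, -1.0]]
force: [-0.6, -0.4, 3.7]
opening: 0.164
```

Call:
carry_out --pt "0 0 0 0 0.35" --pt "0 0 0 0 0.5" --pt "0 0 0 0 0.6" --pt "0 0 -0.01 0 0.6" --pt "0 0 -0.03 0 0.6" --pt "-0.01 0 -0.04 0 0.6" --pt "-0.02 0 -0.04 0 0.6" --pt "-0.02 -0.02 -0.03 0 0.8"

```text
time: 26.23
tool_pos: [0.5396, 0.1167, 0.2013]
tcp_rot: [[0.118, 0.993, 0.006], [0.993, -0.118, -0.0], [0.001, 0.006, -1.0]]
force: [1.6, 1.1, 2.3]
opening: 0.721
```

Call:
carry_out --pt "0 -0.03 -0.02 0 1" --pt "0 -0.02 0 0 1" --pt "0 0 0 0 1" --pt "0 0 0 0 1"

```text
time: 26.57
tool_pos: [0.487, 0.1234, 0.2177]
tcp_rot: [[0.118, 0.993, 0.002], [0.993, -0.118, -0.0], [0.0, 0.002, -1.0]]
force: [0.0, -0.3, -1.1]
opening: 0.996
```

```bash
cat > t.py <<'E'
from h import *
import sys
tag=sys.argv[1]
z=load(tag);P=cloud(z);C=np.array([.5677,.2025]);a=np.radians(-6.75)
X=(P[...,:2]-C)@np.array([[np.cos(a),-np.sin(a)],[np.sin(a),np.cos(a)]]);Z=P[...,2]
for lo in range(-60,60,30):
    m=(abs(Z-.047)<.003)&(X[...,1]>lo/1e3)&(X[...,1]<lo/1e3+.02)&(abs(abs(X[...,0])-.024)<.004)
    xs=X[...,0][m]*1e3
    print(lo,np.median(xs[xs<0]),np.median(xs[xs>0]))
for sg in(1,-1):
  m=(abs(Z-.047)<.003)&(abs(X[...,0])<.015)&(abs(X[...,1]*sg-.07)<.006)
  y=X[...,1][m]*1e3;print('end',y.min(),y.max(),np.median(y))
stubs(tag,(.53,.62),(.13,.28))
m=((Z>.048)&(Z<.062)&(P[...,0]<.48)&(P[...,0]>.36)&(P[...,1]>.1)).astype(np.uint8)
n,l,st,c=cv2.connectedComponentsWithStats(m)
for i in range(1,n):
    if st[i,4]>200:
        q=P[l==i]; print('lid',st[i],q[:,2].mean(),cv2.minAreaRect(q[:,:2].astype(np.float32)*1000))
E
python3 - <<'E'
from h import *
snap('wrist','w8')
plan(.4205,.2202,0.02,-6.75)
E
python3 t.py w8
```

```text
pos [0.4874 0.1233 0.2172] th -6.81 t 26.62 F [ 0.4 -0.9 -0.6] op 1.000
turn first -0.0010; then dx 0.0883 dy -0.0779 dz 0.1972  rows>=4.7
-60 -24.128088596090276 23.488453200420835
-30 -24.260001021140454 23.419036172078826
0 -24.25590959283587 23.297797903525318
30 -24.476508854182207 23.272846416036124
end 68.67684086992598 71.0053807013565 69.6974171626771
end -70.61904236474568 -68.58884464478017 -69.44205880301962
px [362.  85.] n 5751 ztop 0.0613 circ 567.5 204.0 r 48.3 mean [568.2 209.1]
lid [  152     0    84   180 12623] 0.05529933287533969 ((419.99737548828125, 219.33387756347656), (150.60169982910156, 61.806121826171875), 83.30220031738281)
```

View pics/w8.png

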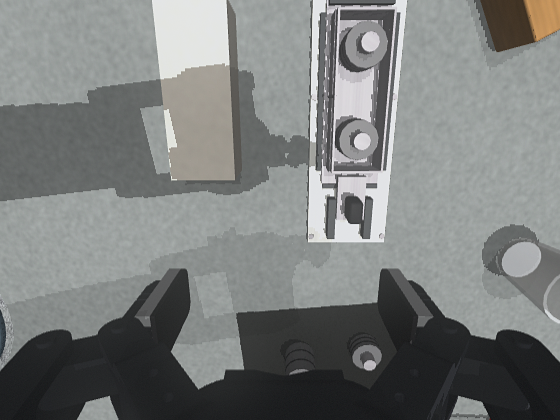

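Call:
carry_out --pt "0.02 -0.02 0 -0.001 1" --pt "0.03 -0.03 0 0 1" --pt "0.03 -0.025 0.01 0 1" --pt "0.0085 -0.0025 0.02 0 1" --pt "0 0 0.03 0 1" --pt "0 0 0.03 0 1" --pt "0 0 0.03 0 1" --pt "0 0 0.02 0 1" --squeeze 60

```text
time: 27.28
tool_pos: [0.4201, 0.2195, 0.0735]
tcp_rot: [[0.117, 0.993, -0.004], [0.993, -0.117, -0.001], [-0.002, -0.004, -1.0]]
force: [-0.3, -0.5, -0.5]
opening: 0.998
```

Call:
carry_out --pt "0 0 0.01 0 1" --pt "0 0 0.01 0 1" --pt "0 0 0 0 1" --pt "0 0 0 0 1"

```text
time: 27.62
tool_pos: [0.422, 0.2199, 0.0573]
tcp_rot: [[0.118, 0.993, 0.0], [0.993, -0.118, 0.0], [0.0, 0.0, -1.0]]
force: [0.3, 1.1, 0.2]
opening: 1.001
```

Run:
```python
from h import *
plan(.4205,.2202,0.0215,-6.7)
```

```text
pos [0.422  0.2199 0.0573] th -6.77 t 27.62 F [0.3 1.1 0.2] op 1.001
turn first -0.0011; then dx 0.0002 dy -0.0016 dz 0.0358  rows>=0.9
```

Call:
carry_out --pt "0 -0.0012 0.01 0 1" --pt "0 0 0.012 0 1" --pt "0 0 0.009 0 1" --pt "0 0 0.004 0 1" --pt "0 0 0 0 1" --pt "0 0 0 0 0.5" --pt "0 0 0 0 0.5" --pt "0 0 0 0 0.5"

```text
time: 28.28
tool_pos: [0.4212, 0.2202, 0.023]
tcp_rot: [[0.118, 0.993, 0.002], [0.993, -0.118, 0.001], [0.001, 0.002, -1.0]]
force: [0.0, -0.0, -0.6]
opening: 0.701
```

Call:
carry_out --pt "0 0 0 0 0.5" --pt "0 0 0 0 0.5" --pt "0 0 0 0 0.5"

```text
time: 28.53
tool_pos: [0.4211, 0.2201, 0.0228]
tcp_rot: [[0.118, 0.993, 0.002], [0.993, -0.118, 0.0], [0.001, 0.002, -1.0]]
force: [-0.0, 0.2, 5.7]
opening: 0.701
```

Call:
carry_out --pt "0 0 -0.005 0 0.5" --pt "0 0 -0.02 0 0.5" --pt "0 0 -0.03 0 0.5" --pt "0 0 -0.04 0 0.5" --pt "0 0 -0.04 0 0.5" --pt "0 0 -0.03 0 0.5" --pt "0 0 0 0 0.5" --pt "0 0 0 0 0.5"

```text
time: 29.2
tool_pos: [0.4208, 0.2201, 0.1885]
tcp_rot: [[0.118, 0.993, 0.003], [0.993, -0.118, 0.001], [0.001, 0.003, -1.0]]
force: [0.3, -0.5, -1.9]
opening: 0.709
```

Run:
```python
from h import *
plan(.5673,.2026,0.19,-6.75)
```

```text
pos [0.4208 0.2201 0.1885] th -6.76 t 29.20 F [ 0.3 -0.5 -1.9] op 0.709
turn first -0.0001; then dx -0.0001 dy 0.1476 dz -0.0015  rows>=3.5
```

Call:
carry_out --pt "0 0.02 0 0 0.5" --pt "0 0.03 0 0 0.5" --pt "0 0.035 0 0 0.5" --pt "0 0.035 0 0 0.5" --pt "0 0.02 0 0 0.5" --pt "0 0.0078 0 0 0.5" --pt "0 0 0 0 0.5" --pt "0 0 0 0 0.5"

```text
time: 29.87
tool_pos: [0.5651, 0.2024, 0.1848]
tcp_rot: [[0.118, 0.993, -0.004], [0.993, -0.118, -0.001], [-0.001, -0.004, -1.0]]
force: [-0.1, 0.5, -1.6]
opening: 0.707
```

Call:
carry_out --pt "0 0 0.03 0 0.5" --pt "0 0 0.03 0 0.5" --pt "0 0 0.02 0 0.5" --pt "0 0 0.012 0 0.5" --pt "0 0 0.006 0 0.5" --pt "0 0 0 0 0.5" --pt "0 0 0 0 0.5" --pt "0 0 0 0 0.5"

```text
time: 30.53
tool_pos: [0.568, 0.2028, 0.0908]
tcp_rot: [[0.118, 0.993, 0.003], [0.993, -0.118, 0.001], [0.001, 0.003, -1.0]]
force: [-0.0, 0.5, -1.1]
opening: 0.703
```

Run:
```python
from h import *
plan(.5675,.2026,0.072,-6.75)
snap('side','side4');crop('side4',220,90,320,200,6,'side4c')
snap('wrist','w9')
```

```text
pos [0.568  0.2028 0.0908] th -6.75 t 30.53 F [-0.   0.5 -1.1] op 0.703
turn first -0.0000; then dx -0.0002 dy -0.0004 dz 0.0188  rows>=0.5
```

View pics/side4c.png

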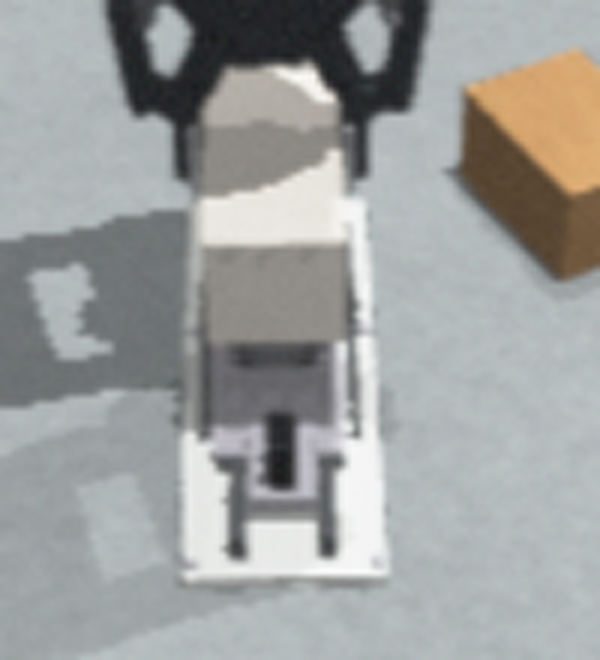

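View pics/w9.png

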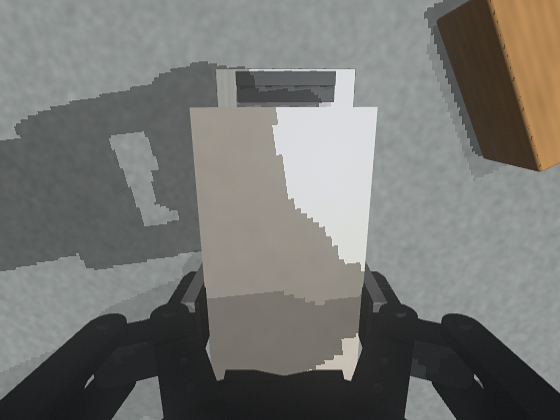

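Run:
```python
from h import *
z=load('w9');P=cloud(z);C=np.array([.5675,.2026]);a=np.radians(-6.75)
X=(P[...,:2]-C)@np.array([[np.cos(a),-np.sin(a)],[np.sin(a),np.cos(a)]]);Z=P[...,2]
top=(abs(Z-np.median(Z[150:250,250:340]))<.006);print(np.median(Z[150:250,250:340]))
for lo in (20,40,60):
    x=X[...,0][top&(X[...,1]>lo/1e3)&(X[...,1]<lo/1e3+.01)]*1e3;print(lo,x.min(),x.max())
y=X[...,1][top&(abs(X[...,0])<.02)]*1e3;print(y.max())
```

```text
0.12334314642315311
20 -30.86349356377525 30.395933337023376
40 -30.88818695722475 30.42128976788049
60 -31.02607499041906 30.331671850541035
76.88809644100765
```

Call:
carry_out --pt "0 -0.0003 0.008 0 0.5" --pt "0 0 0.008 0 0.5" --pt "0 0 0.005 0 0.5" --pt "0 0 0.004 0 0.5" --pt "0 0 0.003 0 0.5" --pt "0 0 0.002 0 0.5" --pt "0 0 0 0 0.5"

```text
time: 31.22
tool_pos: [0.5676, 0.2025, 0.0593]
tcp_rot: [[0.118, 0.993, 0.002], [0.993, -0.118, 0.0], [0.0, 0.002, -1.0]]
force: [3.0, -0.3, 0.2]
opening: 0.701
```

Call:
carry_out --pt "0 0 0.003 0 0.5" --pt "0 0 0.003 0 0.5" --pt "0 0 0.003 0 0.5" --pt "0 0 0.003 0 0.5" --pt "0 0 0 0 0.5"

```text
time: 31.63
tool_pos: [0.5663, 0.2026, 0.0462]
tcp_rot: [[0.118, 0.993, -0.001], [0.993, -0.118, 0.0], [0.0, -0.001, -1.0]]
force: [4.1, 0.5, 0.2]
opening: 0.703
```

Call:
carry_out --pt "0 0 0.003 0 0.5" --pt "0 0 0.003 0 0.5" --pt "0 0 0.002 0 0.5" --pt "0 0 0.001 0 0.5" --pt "0 0 0 0 0.5"

```text
time: 32.05
tool_pos: [0.5664, 0.2025, 0.0375]
tcp_rot: [[0.118, 0.993, -0.001], [0.993, -0.118, 0.0], [0.0, -0.001, -1.0]]
force: [2.8, -0.1, 1.6]
opening: 0.71
```

Call:
carry_out --pt "0 0 0.001 0 0.5" --pt "0 0 0.001 0 0.5" --pt "0 0 0 0 0.5" --pt "0 0 0 0 0.5"

```text
time: 32.38
tool_pos: [0.5668, 0.2025, 0.0367]
tcp_rot: [[0.118, 0.993, -0.0], [0.993, -0.118, -0.0], [-0.0, -0.0, -1.0]]
force: [1.1, -0.8, 8.6]
opening: 0.701
```

Call:
carry_out --pt "0 0 0.001 0 0.5" --pt "0 0 0.001 0 0.5" --pt "0 0 0 0 0.5" --pt "0 0 0 0 0.5"

```text
time: 32.72
tool_pos: [0.5669, 0.2025, 0.0366]
tcp_rot: [[0.118, 0.993, -0.002], [0.993, -0.118, -0.0], [-0.001, -0.001, -1.0]]
force: [-4.3, -2.8, 21.1]
opening: 0.701
```

Call:
carry_out --pt "0 0 0.001 0 0.5" --pt "0 0 0 0 0.5" --pt "0 0 -0.003 0 0.5" --pt "0 0 0 0 0.5" --pt "0 0 0 0 1" --pt "0 0 0 0 1" --pt "0 0 0 0 1"

```text
time: 33.3
tool_pos: [0.5653, 0.2024, 0.0346]
tcp_rot: [[0.118, 0.993, -0.003], [0.993, -0.118, -0.0], [-0.001, -0.003, -1.0]]
force: [-0.3, 0.6, -0.2]
opening: 1.001
```

Call:
carry_out --pt "0 0 -0.01 0 1" --pt "0 0 -0.03 0 1" --pt "0 0 -0.04 0 1" --pt "-0.01 0 -0.04 0 1" --pt "-0.01 0 -0.03 0 1" --pt "0 0 -0.01 0 1" --pt "0 0 0 0 1" --pt "0 0 0 0 1"

```text
time: 33.97
tool_pos: [0.5638, 0.1828, 0.1954]
tcp_rot: [[0.118, 0.993, -0.001], [0.993, -0.118, 0.0], [0.0, -0.001, -1.0]]
force: [-0.3, 0.2, -0.9]
opening: 1.002
```

```bash
cat > t2.py <<'E'
from h import *
import sys
z=load(sys.argv[1]);P=cloud(z);Z=P[...,2]
m=((Z>.062)&(Z<.082)&(abs(P[...,0]-.568)<.05)&(abs(P[...,1]-.2)<.1)).astype(np.uint8)
n,l,st,c=cv2.connectedComponentsWithStats(m)
for i in range(1,n):
    if st[i,4]>300:
        q=P[l==i]; print(st[i],cv2.minAreaRect(q[:,:2].astype(np.float32)*1000))
        A=np.c_[q[:,:2]-q[:,:2].mean(0),np.ones(len(q))];print('plane',np.linalg.lstsq(A,q[:,2],rcond=None)[0])
b=(abs(P[...,0]-.48)<.02)&(abs(P[...,1]-.2)<.04);print('bench',np.median(Z[b]))
k=(abs(P[...,0]-.556)<.012)&(abs(P[...,1]-.092)<.02)&(Z>.04);print('knob',np.median(Z[k]),P[k][:,:2].mean(0))
E
python3 - <<'E'
from h import *
snap('wrist','w10');plan(.5675,.2026,.2)
E
python3 t2.py w10;echo; python3 t2.py w2
```

```text
pos [0.563  0.1828 0.1939] th -6.75 t 34.02 F [ 0.1  0.4 -1.4] op 0.999
turn first 0.0000; then dx 0.0202 dy 0.0021 dz -0.0061  rows>=0.5
[  246    81    79   181 13219] ((566.8676147460938, 202.9491424560547), (153.16281127929688, 61.16429138183594), 83.53694915771484)
plane [-0.00198515 -0.00597548  0.07050699]
bench 0.001777646905154695
knob 0.05030480584149391 [0.55630637 0.09456406]

[ 249   86   65  150 9002] ((568.78662109375, 202.68411254882812), (152.28646850585938, 61.1563835144043), 83.31295013427734)
plane [-0.00015348 -0.00043192  0.0683706 ]
bench 0.0008129254210830217
knob 0.05029223905493857 [0.55596084 0.09444941]
```

View pics/w10.png

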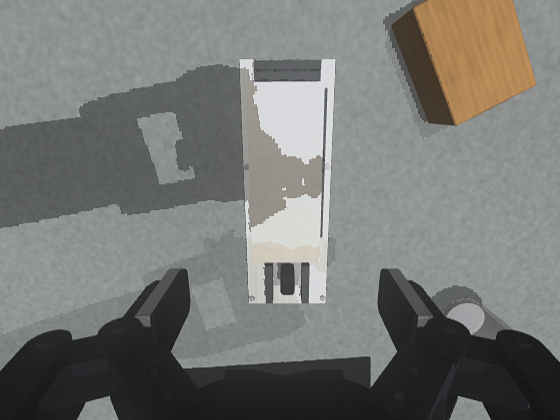

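Run:
```python
from h import *
C=np.array([.5675,.2026]);a=np.radians(-6.75)
for tag in('w2','w6','w10'):
    z=load(tag);P=cloud(z)
    X=(P[...,:2]-C)@np.array([[np.cos(a),-np.sin(a)],[np.sin(a),np.cos(a)]]);Z=P[...,2]
    print(tag)
    for y in(-.13,-.02,.03):
        m=(abs(X[...,1]-y)<.003)&(abs(X[...,0])<.06)
        x=X[...,0][m]*1e3;h=Z[m]*1e3;o=np.argsort(x);x=x[o];h=h[o]
        # height profile
        bins=np.arange(-50,51,2)
        print(y,[(int(b),int(round(np.median(h[(x>=b)&(x<b+2)])))) for b in bins if ((x>=b)&(x<b+2)).any()])
    for y0,y1 in((-.155,-.1),(-.02,.08)):
        m=(X[...,1]>y0)&(X[...,1]<y1)&(abs(X[...,0])<.06)&(abs(Z-.008)<.003)
        x=X[...,0][m]*1e3;print('plate',np.percentile(x,[0.5,1,99,99.5]))
```

```text
w2
-0.13 [(-50, 1), (-48, 0), (-46, 0), (-44, 8), (-42, 8), (-40, 9), (-38, 8), (-36, 8), (-34, 8), (-32, 8), (-30, 9), (-28, 8), (-26, 9), (-22, 22), (-20, 22), (-18, 23), (-16, 22), (-14, 22), (10, 23), (14, 22), (16, 8), (18, 22), (20, 22), (22, 22), (24, 22), (26, 8), (28, 8), (30, 8), (32, 9), (34, 8), (36, 8), (38, 8), (40, 7), (42, 9), (44, 9), (46, 8), (48, 1), (50, 0)]
-0.02 [(-50, 319), (-48, 0), (-46, 0), (-44, 304), (-42, 292), (-40, 290), (-38, 335), (-36, 335), (-30, 68), (-28, 68), (-26, 69), (-24, 68), (-22, 69), (-20, 69), (-18, 69), (-16, 68), (-14, 68), (-12, 68), (-10, 69), (-8, 68), (-6, 68), (-4, 69), (-2, 69), (0, 68), (2, 68), (4, 69), (6, 68), (8, 68), (10, 69), (12, 69), (14, 68), (16, 69), (18, 68), (20, 69), (22, 68), (24, 68), (26, 69), (28, 69), (30, 69), (36, 14), (38, 335), (40, 335), (42, 333), (44, 291), (46, 305), (48, 0), (50, 0)]
0.03 [(-50, 0), (-48, 1), (-46, 0), (-44, 8), (-42, 8), (-40, 9), (-38, 9), (-36, 14), (-30, 68), (-28, 68), (-26, 68), (-24, 69), (-22, 68), (-20, 68), (-18, 68), (-16, 69), (-14, 68), (-12, 68), (-10, 68), (-8, 68), (-6
[... 2716 characters left out ...]
 (24, 70), (26, 70), (28, 71), (34, 277), (36, 276), (38, 274), (40, 232), (42, 8), (44, 9), (46, 1), (48, 261), (50, 261)]
0.03 [(-50, 1), (-48, 0), (-46, 0), (-44, 8), (-42, 8), (-40, 9), (-32, 70), (-30, 70), (-28, 70), (-26, 71), (-24, 70), (-22, 70), (-20, 71), (-18, 70), (-16, 70), (-14, 70), (-12, 70), (-10, 71), (-8, 70), (-6, 70), (-4, 70), (-2, 70), (0, 70), (2, 71), (4, 71), (6, 71), (8, 70), (10, 70), (12, 71), (14, 70), (16, 70), (18, 71), (20, 70), (22, 70), (24, 70), (26, 70), (28, 70), (36, 15), (38, 14), (40, 9), (42, 9), (44, 8), (46, 0), (48, 0), (50, 0)]
plate [-43.14951698 -42.99104335  45.86914705  46.15858095]
plate [-43.68864027 -43.64197276  46.11291376  46.16728039]
```

Call:
carry_out --pt "0.02 0.0035 0.02 0 1" --pt "0 0 0.04 0 1" --pt "0 0 0.04 0 1" --pt "0 0 0.03 0 1" --pt "0 0 0.015 0 1" --pt "0 0 0.01 0 1" --pt "0 0 0 0 1" --pt "0 0 0 0 1"

```text
time: 34.68
tool_pos: [0.5694, 0.2022, 0.0399]
tcp_rot: [[0.118, 0.993, -0.002], [0.993, -0.118, -0.0], [-0.001, -0.002, -1.0]]
force: [0.2, 0.4, 0.2]
opening: 1.002
```

Run:
```python
from h import *
plan(.5672,.2029,.0360)
```

```text
pos [0.5694 0.2022 0.0399] th -6.75 t 34.68 F [0.2 0.4 0.2] op 1.002
turn first 0.0000; then dx 0.0004 dy -0.0023 dz 0.0039  rows>=0.1
```

Call:
carry_out --pt "0 -0.001 0.003 0 1" --pt "0 0 0 0 0.5" --pt "0 0 0 0 0.5" --pt "0 0 0 0 0.5" --pt "0 0 0 0 0.5" --pt "0 0 0 0 0.5" --pt "0 0 0 0 0.5"

```text
time: 35.27
tool_pos: [0.5695, 0.2023, 0.0387]
tcp_rot: [[0.118, 0.993, 0.001], [0.993, -0.118, 0.0], [0.0, 0.001, -1.0]]
force: [-2.6, -2.0, 6.1]
opening: 0.704
```

Call:
carry_out --pt "0 -0.0005 0.001 0 0.5" --pt "0 0 0.001 0 0.5" --pt "0 0 0 0 0.5" --pt "0 0 0 0 0.5"

```text
time: 35.6
tool_pos: [0.5695, 0.2023, 0.0387]
tcp_rot: [[0.118, 0.993, 0.001], [0.993, -0.118, -0.0], [-0.0, 0.001, -1.0]]
force: [-9.5, -4.4, 16.2]
opening: 0.701
```

Call:
carry_out --pt "0 0 0.001 0 0.5" --pt "0 0 0.001 0 0.5" --pt "0 0 0 0 0.5" --pt "0 0 0 0 0.5"

```text
time: 35.93
tool_pos: [0.5696, 0.2023, 0.0386]
tcp_rot: [[0.118, 0.993, -0.0], [0.993, -0.118, -0.001], [-0.001, -0.0, -1.0]]
force: [-16.3, -6.1, 30.6]
opening: 0.706
```

Call:
carry_out --pt "0 0 -0.003 0 0.5" --pt "0 0 -0.001 0 0.5" --pt "0 0 0 0 0.5" --pt "0 0 0 0 1" --pt "0 0 0 0 1" --pt "0 0 0 0 1"

```text
time: 36.43
tool_pos: [0.568, 0.2022, 0.0371]
tcp_rot: [[0.118, 0.993, -0.001], [0.993, -0.118, -0.0], [-0.0, -0.001, -1.0]]
force: [0.1, -0.1, -0.3]
opening: 0.999
```

Call:
carry_out --pt "0 0 -0.01 0 1" --pt "0 0 -0.03 0 1" --pt "0 0 -0.04 0 1" --pt "-0.01 0 -0.04 0 1" --pt "-0.01 0 -0.03 0 1" --pt "0 0 -0.01 0 1" --pt "0 0 0 0 1" --pt "0 0 0 0 1"

```text
time: 37.1
tool_pos: [0.5659, 0.1826, 0.1976]
tcp_rot: [[0.118, 0.993, -0.0], [0.993, -0.118, 0.0], [0.0, -0.0, -1.0]]
force: [-0.4, -0.2, 0.6]
opening: 1.001
```

```bash
python3 - <<'E'
from h import *
snap('wrist','w11');plan(.5675,.2026,.2)
crop('w11',220,40,360,320,2.1,'w11c')
E
python3 t2.py w11
```

```text
pos [0.5651 0.1826 0.196 ] th -6.75 t 37.15 F [-0.8  0.5 -0.7] op 1.001
turn first 0.0000; then dx 0.0202 dy 0.0000 dz -0.0040  rows>=0.5
[  244    82    78   178 12835] ((566.958251953125, 202.68289184570312), (153.00509643554688, 61.09623336791992), 83.5359878540039)
plane [ 0.01423281 -0.00188383  0.0687886 ]
bench 0.0009992460812802972
knob 0.050326019642983943 [0.55598362 0.09454962]
```

View pics/w11c.png

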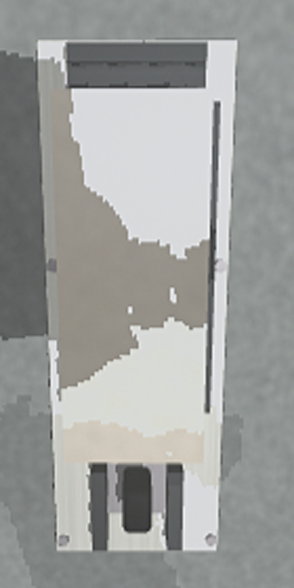

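Call:
carry_out --pt "0.02 0.002 0.02 0 1" --pt "0 0 0.04 0 1" --pt "0 0 0.04 0 1" --pt "0 0 0.03 0 1" --pt "0 0 0.015 0 1" --pt "0 0 0.013 0 1" --pt "0 0 0 0 1" --pt "0 0 0 0 1"

```text
time: 37.82
tool_pos: [0.5696, 0.2021, 0.0386]
tcp_rot: [[0.118, 0.993, -0.003], [0.993, -0.118, -0.0], [-0.001, -0.003, -1.0]]
force: [1.1, 0.9, 0.2]
opening: 0.999
```

Run:
```python
from h import *
plan(.568,.2027,.036)
```

```text
pos [0.5696 0.2021 0.0386] th -6.75 t 37.82 F [1.1 0.9 0.2] op 0.999
turn first 0.0000; then dx 0.0004 dy -0.0017 dz 0.0026  rows>=0.1
```

Call:
carry_out --pt "0.0005 -0.0015 0.002 0 1" --pt "0 0 0 0 0.5" --pt "0 0 0 0 0.5" --pt "0 0 0 0 0.5" --pt "0 0 0 0 0.5" --pt "0 0 0 0 0.5" --pt "0 0 0 0 0.5"

```text
time: 38.4
tool_pos: [0.57, 0.203, 0.0395]
tcp_rot: [[0.118, 0.993, 0.002], [0.993, -0.118, 0.0], [0.001, 0.002, -1.0]]
force: [-2.1, 0.7, 6.5]
opening: 0.705
```

Call:
carry_out --pt "0 0 -0.002 0 0.5" --pt "0 0 -0.001 0 0.5" --pt "0 0 0 0 0.5" --pt "0 0 0 0 0.5"

```text
time: 38.73
tool_pos: [0.5683, 0.2026, 0.04]
tcp_rot: [[0.118, 0.993, -0.002], [0.993, -0.118, -0.0], [-0.0, -0.002, -1.0]]
force: [-0.0, -0.4, -5.1]
opening: 0.702
```

Call:
carry_out --pt "0 0 -0.002 0 0.5" --pt "0 0.001 -0.001 0 0.5" --pt "0 0.001 0 0 0.5" --pt "0 0.001 0 0 0.5" --pt "0 0.001 0 0 0.5" --pt "0 0 0 0 0.5" --pt "0 0 0 0 0.5"

```text
time: 39.32
tool_pos: [0.5728, 0.2024, 0.0437]
tcp_rot: [[0.118, 0.993, -0.001], [0.993, -0.118, 0.0], [0.0, -0.001, -1.0]]
force: [-2.1, 0.7, -6.4]
opening: 0.704
```

Call:
carry_out --pt "0 -0.001 0 0 0.5" --pt "0 -0.001 0 0 0.5" --pt "0 -0.001 0 0 0.5" --pt "0 -0.001 0 0 0.5" --pt "0 0 0 0 0.5" --pt "0 0 0 0 0.5"

```text
time: 39.82
tool_pos: [0.5692, 0.2027, 0.0441]
tcp_rot: [[0.118, 0.993, 0.0], [0.993, -0.118, -0.0], [-0.0, 0.0, -1.0]]
force: [0.1, -0.7, -5.3]
opening: 0.701
```

Call:
carry_out --pt "0 0.001 0 0 0.5" --pt "0 0 0 0 0.5" --pt "0 0 0 0 0.5"

```text
time: 40.07
tool_pos: [0.5704, 0.2026, 0.0441]
tcp_rot: [[0.118, 0.993, 0.0], [0.993, -0.118, 0.0], [0.0, 0.0, -1.0]]
force: [-0.7, 0.2, -4.8]
opening: 0.702
```

Run:
```python
from h import *
snap('wrist','w12')
z=load('w12');P=cloud(z);C=np.array([.5688,.2026]);a=np.radians(-6.75)
X=(P[...,:2]-C)@np.array([[np.cos(a),-np.sin(a)],[np.sin(a),np.cos(a)]]);Z=P[...,2]
zt=np.median(Z[150:220,260:310]);top=(abs(Z-zt)<.004);print(zt)
for lo in (20,40,60):
    x=X[...,0][top&(X[...,1]>lo/1e3)&(X[...,1]<lo/1e3+.01)]*1e3;print(lo,x.min(),x.max())
m=(X[...,1]>.0)&(X[...,1]<.09)&(abs(X[...,0])<.06)&(abs(Z-.008)<.003)
x=X[...,0][m]*1e3;print('plate',np.percentile(x,[0.5,99.5]))
print(manip.observe()['tool_pos'])
```

```text
0.07293560115307195
20 -29.664001555490422 31.514437097526027
40 -29.889882551474525 31.476957278379647
60 -30.04633658438759 31.3566155115952
plate [-44.88533844  44.61388599]
[0.57036177 0.20261361 0.04409118]
```

View pics/w12.png

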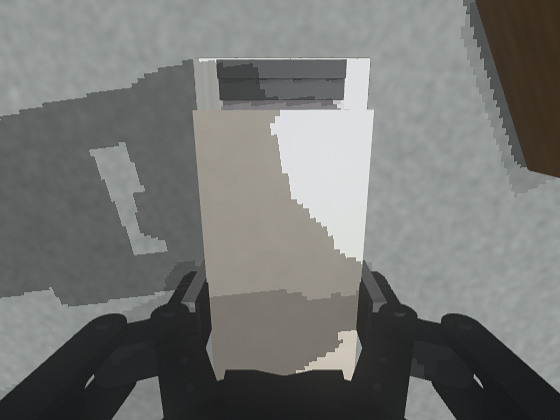

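Call:
carry_out --pt "0 -0.0009 0.002 0 0.5" --pt "0 0 0.001 0 0.5" --pt "0 0 0.001 0 0.5" --pt "0 0 0 0 0.5" --pt "0 0 0 0 0.5"

```text
time: 40.53
tool_pos: [0.5703, 0.2029, 0.0412]
tcp_rot: [[0.118, 0.993, 0.002], [0.993, -0.118, 0.0], [0.001, 0.002, -1.0]]
force: [-0.5, -0.2, 3.9]
opening: 0.702
```

Call:
carry_out --pt "0 0 0.001 0 0.5" --pt "0 0 0.001 0 0.5" --pt "0 0 0 0 0.5" --pt "0 0 0 0 0.5"

```text
time: 40.87
tool_pos: [0.5703, 0.203, 0.0395]
tcp_rot: [[0.118, 0.993, 0.002], [0.993, -0.118, 0.0], [0.001, 0.002, -1.0]]
force: [-1.4, -1.0, 9.5]
opening: 0.704
```

Call:
carry_out --pt "0 0 0.001 0 0.5" --pt "0 0 0.001 0 0.5" --pt "0 0 0.001 0 0.5" --pt "0 0 0 0 0.5" --pt "0 0 0 0 0.5"

```text
time: 41.28
tool_pos: [0.5704, 0.203, 0.0394]
tcp_rot: [[0.118, 0.993, 0.0], [0.993, -0.118, -0.0], [-0.0, 0.0, -1.0]]
force: [-13.0, -3.7, 29.1]
opening: 0.699
```

Call:
carry_out --pt "0 0 -0.003 0 0.5" --pt "0 0 -0.0005 0 0.5" --pt "0 0 0 0 0.5" --pt "0 0 0 0 0.5"

```text
time: 41.62
tool_pos: [0.5699, 0.2029, 0.0395]
tcp_rot: [[0.118, 0.993, 0.001], [0.993, -0.118, 0.0], [0.0, 0.001, -1.0]]
force: [-3.7, -1.9, 9.9]
opening: 0.703
```

Call:
carry_out --pt "0 0 0 0 1" --pt "0 0 0 0 1" --pt "0 0 -0.01 0 1" --pt "0 0 -0.03 0 1" --pt "0 0 -0.04 0 1" --pt "-0.01 0 -0.04 0 1" --pt "-0.01 0 -0.03 0 1" --pt "0 0 -0.01 0 1"

```text
time: 42.28
tool_pos: [0.5696, 0.1822, 0.205]
tcp_rot: [[0.119, 0.993, 0.01], [0.993, -0.119, 0.001], [0.002, 0.009, -1.0]]
force: [0.9, 0.2, 0.1]
opening: 1.003
```

Call:
carry_out --pt "0 0 0 0 1" --pt "0 0 0 0 1"

```text
time: 42.45
tool_pos: [0.5665, 0.1829, 0.1979]
tcp_rot: [[0.118, 0.993, -0.001], [0.993, -0.118, 0.0], [0.0, -0.001, -1.0]]
force: [0.2, -0.7, -0.2]
opening: 1.0
```

```bash
python3 - <<'E'
from h import *
snap('wrist','w13');plan(.5675,.2026,.2)
crop('w13',220,40,360,320,2.1,'w13c')
E
python3 t2.py w13
```

```text
pos [0.5657 0.1829 0.1963] th -6.75 t 42.50 F [-0.5 -0.4 -0.6] op 1.000
turn first 0.0000; then dx 0.0197 dy -0.0005 dz -0.0037  rows>=0.5
[  245    82    78   179 12891] ((568.5511474609375, 202.79623413085938), (153.00424194335938, 61.18739318847656), 83.43254089355469)
plane [ 0.01225767 -0.00811555  0.06951241]
bench 0.0008880753340816117
knob 0.05034121045152626 [0.55629631 0.09451052]
```

View pics/w13c.png

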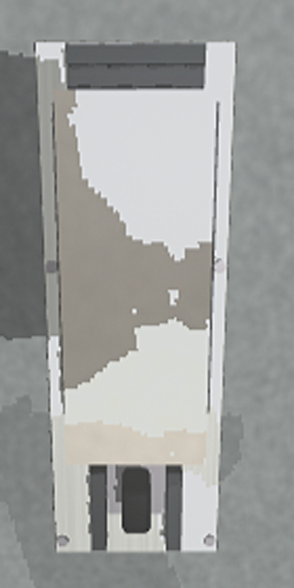

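Run:
```python
from h import *
plan(.5741,.1468,.075)
```

```text
pos [0.5657 0.1829 0.1963] th -6.75 t 42.50 F [-0.5 -0.4 -0.6] op 1.000
turn first 0.0000; then dx -0.0349 dy 0.0126 dz 0.1213  rows>=2.9
```

Call:
carry_out --pt "-0.02 0.006 0 0 0" --pt "-0.015 0.006 0 0 0" --pt "0 0 0 0 0" --pt "0 0 0.02 0 0" --pt "0 0 0.03 0 0" --pt "0 0 0.03 0 0" --pt "0 0 0.02 0 0" --pt "0 0 0.01 0 0"

```text
time: 43.17
tool_pos: [0.5707, 0.1472, 0.0826]
tcp_rot: [[0.117, 0.993, -0.01], [0.993, -0.117, -0.0], [-0.001, -0.01, -1.0]]
force: [-1.6, 0.1, -1.6]
opening: 0.001
```

Call:
carry_out --pt "0 0 0.006 0 0" --pt "0 0 0 0 0" --pt "0 0 0 0 0" --pt "0 0 0 0 0"

```text
time: 43.5
tool_pos: [0.5758, 0.147, 0.0839]
tcp_rot: [[0.118, 0.993, 0.003], [0.993, -0.118, 0.0], [0.001, 0.003, -1.0]]
force: [0.5, -0.9, 0.2]
opening: 0.003
```

Call:
carry_out --pt "0 0 0.006 0 0" --pt "0 0 0.004 0 0" --pt "0 0 0.002 0 0" --pt "0 0 0 0 0" --pt "0 0 0 0 0"

```text
time: 43.92
tool_pos: [0.5746, 0.1467, 0.0703]
tcp_rot: [[0.118, 0.993, -0.0], [0.993, -0.118, -0.0], [-0.0, -0.0, -1.0]]
force: [0.2, -0.3, 0.1]
opening: 0.002
```

Call:
carry_out --pt "0 0 0.001 0 0" --pt "0 0 0.001 0 0" --pt "0 0 0 0 0" --pt "0 0 0 0 0"

```text
time: 44.25
tool_pos: [0.575, 0.1467, 0.0687]
tcp_rot: [[0.118, 0.993, 0.001], [0.993, -0.118, 0.0], [0.0, 0.001, -1.0]]
force: [-0.3, -0.2, 1.4]
opening: 0.003
```

Call:
carry_out --pt "0 0 0.001 0 0" --pt "0 0 0.001 0 0" --pt "0 0 0.001 0 0" --pt "0 0 0 0 0" --pt "0 0 0 0 0"

```text
time: 44.67
tool_pos: [0.5762, 0.147, 0.0682]
tcp_rot: [[0.118, 0.993, 0.003], [0.993, -0.118, 0.0], [0.001, 0.003, -1.0]]
force: [-3.4, -1.0, 13.4]
opening: -0.001
```

Call:
carry_out --pt "0 0 0.001 0 0" --pt "0 0 0.0005 0 0" --pt "0 0 0 0 0" --pt "0 0 0 0 0"

```text
time: 45.0
tool_pos: [0.5764, 0.147, 0.0681]
tcp_rot: [[0.117, 0.993, 0.003], [0.993, -0.117, 0.0], [0.0, 0.003, -1.0]]
force: [-7.6, -0.3, 21.2]
opening: 0.0
```

Call:
carry_out --pt "0 0 -0.006 0 0" --pt "0 0 -0.006 0 0" --pt "0.03 -0.005 0 0 0" --pt "0.03 -0.005 0 0 0" --pt "0 0 0 0 0" --pt "0 0 0.005 0 0" --pt "0 0 0.003 0 0" --pt "0 0 0 0 0"

```text
time: 45.67
tool_pos: [0.5716, 0.2072, 0.0681]
tcp_rot: [[0.119, 0.993, -0.001], [0.993, -0.119, 0.001], [0.001, -0.001, -1.0]]
force: [-4.0, 2.7, 6.1]
opening: -0.002
```

Call:
carry_out --pt "0 0 0.001 0 0" --pt "0 0 0.001 0 0" --pt "0 0 0.0005 0 0" --pt "0 0 0 0 0" --pt "0 0 0 0 0"

```text
time: 46.08
tool_pos: [0.5717, 0.2072, 0.068]
tcp_rot: [[0.119, 0.993, -0.002], [0.993, -0.119, 0.001], [0.001, -0.002, -1.0]]
force: [-10.9, 1.5, 20.0]
opening: -0.002
```

Call:
carry_out --pt "0 0 -0.006 0 0" --pt "0 0 -0.006 0 0" --pt "0.03 0 0 0 0" --pt "0.025 0 0 0 0" --pt "0 0 0 0 0" --pt "0 0 0.006 0 0" --pt "0 0 0.005 0 0" --pt "0 0 0 0 0"

```text
time: 46.75
tool_pos: [0.5788, 0.2616, 0.068]
tcp_rot: [[0.119, 0.993, -0.0], [0.993, -0.119, 0.001], [0.001, -0.001, -1.0]]
force: [-5.3, 1.5, 13.6]
opening: -0.004
```

Call:
carry_out --pt "0 0 -0.01 0 0" --pt "0 0 -0.03 0 0.3" --pt "-0.02 -0.002 -0.04 0 0.6" --pt "-0.03 -0.002 -0.04 0 1" --pt "-0.03 0 -0.01 0 1" --pt "0 0 0 0 1" --pt "0 0 0 0 1" --pt "0 0 0 0 1"

```text
time: 47.42
tool_pos: [0.5654, 0.1887, 0.1857]
tcp_rot: [[0.119, 0.993, -0.002], [0.993, -0.119, -0.0], [-0.0, -0.002, -1.0]]
force: [-0.7, 0.7, 0.0]
opening: 0.976
```

```bash
python3 - <<'E'
from h import *
snap('wrist','w14');plan(.5565,.0925,.2)
crop('w14',220,40,360,320,2.1,'w14c')
E
python3 t2.py w14
```

```text
pos [0.5653 0.1892 0.1853] th -6.78 t 47.47 F [ 0.1  0.2 -0.2] op 0.999
turn first 0.0000; then dx -0.0971 dy 0.0027 dz -0.0147  rows>=2.3
[  246    89    81   183 13619] ((568.9601440429688, 202.53729248046875), (153.29542541503906, 61.14387893676758), 83.66827392578125)
plane [-0.00130884 -0.00013809  0.06840621]
bench 0.0009191639424396547
knob 0.050350123443095335 [0.55624571 0.09481763]
```

View pics/w14c.png

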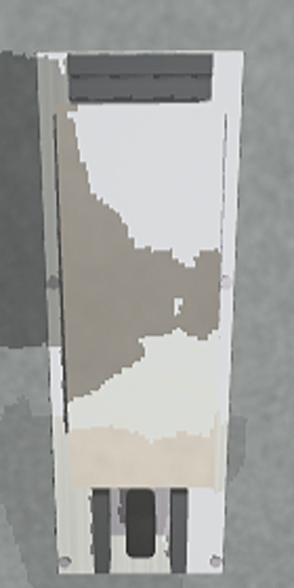

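Call:
carry_out --pt "-0.03 0 -0.01 0 1" --pt "-0.035 0.001 0 0 0.8" --pt "-0.03 0.0015 0 0 0.7" --pt "-0.0025 0 0.03 0 0.7" --pt "0 0 0.04 0 0.7" --pt "0 0 0.03 0 0.7" --pt "0 0 0.02 0 0.7" --pt "0 0 0.01 0 0.7" --squeeze 40

```text
time: 48.13
tool_pos: [0.5537, 0.0929, 0.0619]
tcp_rot: [[0.117, 0.993, -0.009], [0.993, -0.117, 0.0], [-0.001, -0.009, -1.0]]
force: [-0.3, 0.2, -0.7]
opening: 0.703
```

Call:
carry_out --pt "0 0 0.01 0 0.7" --pt "0 0 0 0 0.7" --pt "0 0 0 0 0.7"

```text
time: 48.38
tool_pos: [0.5576, 0.0926, 0.0573]
tcp_rot: [[0.117, 0.993, 0.0], [0.993, -0.117, -0.0], [0.0, 0.0, -1.0]]
force: [-0.8, 0.3, 0.1]
opening: 0.699
```

Run:
```python
from h import *
plan(.5563,.0920,.036,-6.75)
```

```text
pos [0.5576 0.0926 0.0573] th -6.73 t 48.38 F [-0.8  0.3  0.1] op 0.699
turn first 0.0004; then dx -0.0007 dy -0.0012 dz 0.0213  rows>=0.5
```

Call:
carry_out --pt "0 -0.001 0.01 0 0.7" --pt "0 0 0.008 0 0.7" --pt "0 0 0.003 0 0.7" --pt "0 0 0 0 0.7" --pt "0 0 0 0 0" --pt "0 0 0 0 0" --pt "0 0 0 0 0" --pt "0 0 0 0 0"

```text
time: 49.05
tool_pos: [0.5566, 0.0924, 0.0365]
tcp_rot: [[0.118, 0.993, 0.001], [0.993, -0.118, -0.0], [0.0, 0.001, -1.0]]
force: [-1.1, 1.4, 1.2]
opening: 0.15
```

Call:
carry_out --pt "0 0 0 0 0" --pt "0 0 0 0 0" --pt "0 0 0 0 0"

```text
time: 49.3
tool_pos: [0.5566, 0.0924, 0.0365]
tcp_rot: [[0.118, 0.993, 0.001], [0.993, -0.118, -0.0], [0.0, 0.001, -1.0]]
force: [-0.3, 0.3, 2.8]
opening: 0.149
```

Call:
carry_out --pt "-0.004 0 0 0 0" --pt "-0.004 0 0 0 0" --pt "-0.004 0 0 0 0" --pt "-0.004 0 0 0 0" --pt "-0.003 0 0 0 0" --pt "0 0 0 0 0" --pt "0 0 0 0 0"

```text
time: 49.88
tool_pos: [0.5543, 0.0727, 0.0365]
tcp_rot: [[0.118, 0.993, 0.001], [0.993, -0.118, -0.001], [-0.001, 0.001, -1.0]]
force: [-0.8, 0.4, 5.9]
opening: 0.15
```

Call:
carry_out --pt "-0.001 0 0 0 0" --pt "-0.001 0 0 0 0" --pt "0 0 0 0 0" --pt "0 0 0 0 0"

```text
time: 50.22
tool_pos: [0.5542, 0.0723, 0.0365]
tcp_rot: [[0.119, 0.993, 0.002], [0.993, -0.119, 0.002], [0.002, 0.001, -1.0]]
force: [1.6, 6.5, 4.9]
opening: 0.149
```

Call:
carry_out --pt "-0.001 0 0 0 0" --pt "0 0 0 0 0" --pt "0 0 0 0 0.7" --pt "0 0 0 0 0.7" --pt "0 0 0 0 0.7" --pt "0 0 -0.01 0 0.7" --pt "0 0 -0.03 0 0.8" --pt "0 0 -0.04 0 1"

```text
time: 50.88
tool_pos: [0.5505, 0.0702, 0.1138]
tcp_rot: [[0.118, 0.993, -0.008], [0.993, -0.118, 0.0], [-0.001, -0.008, -1.0]]
force: [1.4, 0.2, -0.0]
opening: 0.92
```

Call:
carry_out --pt "0 0 -0.04 0 1" --pt "0.02 0 -0.04 0 1" --pt "0.035 0 -0.02 0 1" --pt "0.03 0 0 0 1" --pt "0 0 0 0 1" --pt "0 0 0 0 1" --pt "0 0 0 0 1"

```text
time: 51.47
tool_pos: [0.5629, 0.1531, 0.2129]
tcp_rot: [[0.118, 0.993, -0.001], [0.993, -0.118, -0.001], [-0.001, -0.001, -1.0]]
force: [0.7, -0.4, -0.1]
opening: 1.002
```

```bash
python3 - <<'E'
from h import *
snap('wrist','w15');plan(.4,.2,.3)
z=load('w15');P=cloud(z);Z=P[...,2]
m=((Z>.042)&(Z<.06)&(P[...,1]<0.105)&(P[...,1]>0.03)&(abs(P[...,0]-.555)<.05)).astype(np.uint8)
n,l,st,c=cv2.connectedComponentsWithStats(m)
for i in range(1,n):
    if st[i,4]>30: print('knob',st[i],cv2.minAreaRect(P[l==i][:,:2].astype(np.float32)*1000))
snap('top','top5'); snap('side','side5')
E
python3 t2.py w15
```

```text
pos [0.5629 0.1527 0.2126] th -6.81 t 51.52 F [-1.5 -0.4 -0.2] op 1.002
turn first 0.0000; then dx 0.0276 dy -0.1674 dz -0.0874  rows>=4.1
knob [278 254  14  24 316] ((553.5680541992188, 72.14901733398438), (24.160799026489258, 13.730143547058105), 83.28448486328125)
[  246    43    77   181 12701] ((568.97509765625, 202.75018310546875), (153.02783203125, 61.32080841064453), 83.6568374633789)
plane [-1.90568843e-03 -6.45168748e-05  6.83903437e-02]
bench 0.0013350276970953978
knob 0.049851210539267554 [0.55421541 0.07930097]
```

View pics/w15.png

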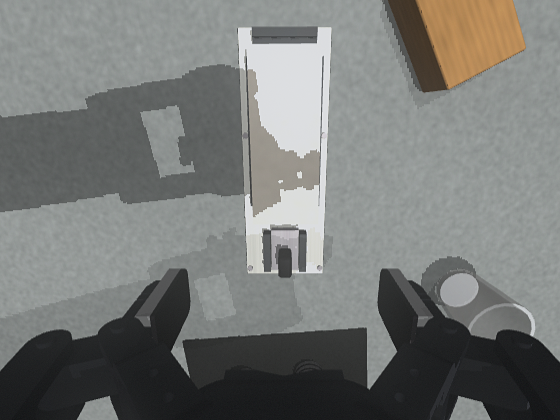

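View pics/side5.png

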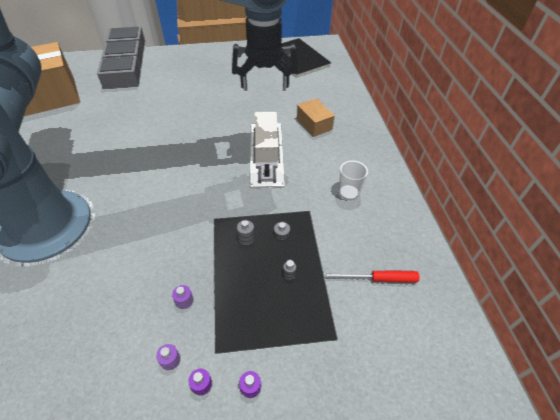

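```bash
python3 -c "
from workcell import manip
print(manip.close_job(), manip.observe()['time'])"
```

```text
the job is handed in; nothing more can be done
the job is handed in; nothing more can be done
```

The job is done and handed in, with the last clock reading at about 51.5 s of the 208 s allowed. I pushed the clamp in and lifted the lid off. Then I stood the two wanted rollers upright in the tin, put the lid back and pressed it home, and drew the clamp back out.

- **Rollers:** Only two on the mat had the wanted size (body 37–38 mm across and about 34 mm tall by measurement). They were placed about 40 mm either side of the tin's middle, and a picture before closing showed both upright. The thin, short and tall look-alikes stayed on the mat, and the purple ones were not touched.
- **Lid:** On the first try it stopped about 2 mm high, because the base had shifted and the rim was sitting on a jig guide. I re-centred the lid and base, and a second gripped press still left it tilted by about 1 mm. Pressing on the lid's top at three points brought it home. The last check showed it level, with its top at 68.4 mm, the same as at the start.
- **Clamp:** The knob is within 0.1 mm of its starting position, so the clamp is fully back.
- **Bystanders:** In the last side picture the cup, screwdriver and carton are where they were at the start. This was judged by eye, not measured.

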